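Strip a port block after its leak test

ROBOT

A 6-joint arm with a two-finger parallel gripper is mounted at the origin on the work surface. World frame = base frame: x ahead of the robot, y to its left, z up, the work surface at z = 0. Lengths are in m, angles in degrees, forces in N, time in s.
With the tool pointing down it reaches from about 0.4 to 0.825 m from the base axis. Payload 7 kg.
Tool frame: the origin (TCP) lies between the finger pads; the fingertips stand 19 mm ahead of it and the grasp point (between the pads) is the TCP (r.finger_overhang is the distance from the TCP to the fingertips, in m); z points along the fingers, y is the direction in which the jaws open and shut (so a half turn about z gives the same grasp; the last joint's range is limited). The gripper opens to 88 mm and grips with 3 to 60 N. Pads are 19 mm wide; open, the fingers measure 130 mm over their backs; the gripper's body (78 mm by 193 mm) begins 47 mm behind the grasp point.
Start: joints at [-58.78, 20.546, 0.682, 0, -70.136, -16.507], TCP at [0.171, -0.653, 0.246] pointing down, gripper open.
Joint ranges: [-176.03, 176.03], [-82.01, 121.73], [-58.28, 71.71], [-173.87, 95.51], [-174.79, -0.11], [-173.66, 173.66]. Speed limits (degrees/s): [136.94, 136.94, 172.46, 180, 180, 180].

INTERFACE

Orientations are given as [roll, pitch, yaw] about the fixed x, y, z axes, in that order (R = Rz(yaw) Ry(pitch) Rx(roll)).
In Python, from plant import r, optics gives the robot as it stands. The module is installed in compiled form; this text tells all that it offers.
- The arm moves only by the tool step_arm, never from a script. Its argument "increments" is a list of rows, each an object of numbers: "tx", "ty", "tz": the shift along the world's x, y, z in mm; "ax", "ay", "az": the turn, a rotation vector about the world's x, y, z in degrees; "claw": the gripper command: -1 is shut, 1 is fully open, values between are in proportion. In form: [{"tx": .., "ty": .., "tz": .., "ax": .., "ay": .., "az": .., "claw": ..}, ...]. A call has 1 to 12 rows; each row shifts and turns the commanded pose from where the row before left it; what a row does not reach is not made up. A row lasts 1/10 s, in which the tool goes at most 50 mm and 8.59 degrees, less where a joint would pass 70% of its speed; a pose out of reach is approached as far as the arm can. A call with a gripper value outside its range is refused whole. The fingers move at their own pace and stop on an object; "newtons" is the grip in N (left out, the last holds). Time passes only in rows, so rows that do not move let the fingers close. It gives the time, the measured TCP pose, the force and the opening at its end, in the units of the state.
- r.get_state(): the state, without advancing time (a new reading comes with each control period).
- optics.capture(name): name is "scene" or "top"; returns a dict with "image" (480x640x3 uint8, blue, green, red), "depth" (480x640 float32, m along the optical axis (not along the pixel's ray), 0 where there is no reading), "fx", "fy", "cx", "cy" (pixels), "distortion" ([k1, k2, p1, p2, k3] as OpenCV has them; the pictures are not rectified), "R" (3x3) and "t" (3): a world point X has camera coordinates R X + t. Camera axes: x right, y down, z forward; pixel columns grow to the right and rows downward; lengths in m; the calibration is good to about 2 mm. A picture is of the moment at which its call begins.
- r.close_job(): hands the job in, once; it reports no verdict.
The state is a dict: "time_s": time; "joints": joint angles; "qd": joint speeds; "joint_torque": joint torques, N m; "tcp_pos": TCP position; "eef_rot": TCP orientation; "contact_force": force on the tool from outside, world axes, zero at the start; "moment": the same for the moment, N m; "gripper_width": finger opening in m.
Only numpy, scipy, OpenCV 4.12 (cv2) and the standard library are available. Lean on these libraries where they do the work, as an engineer would, in place of code of your own. Each camera call takes 0.05 s, during which the arm holds its last target. There are 200 camera calls.

TASK

Strip the port block after its leak test: first slide the vent grip level with the brass pointer, then push the keeper bar clear of the plugs right up to its open stop, take out every plug and leave them all in the steel tray, and at last swing the keeper bar back fully home over the row. The plugs are tight and the block is held down only by its weight, so work each one side to side across the row as you pull it straight up, without hauling the block up off its seat. Leave the vent grip at the pointer and leave the other things on the bench where they are.

Things in the scene. Friction and masses are not known exactly. Their poses are not given: they have to be found in the camera images.
- fixture: dark steel base plate 360 x 130 x 12 mm of the test fixture, fixed; origin at the centre of its underside. x runs along the row of ports (its -x end is nearest the robot, its +x end carries the keeper's pivot post), y left across the row, z up. On it sits an aluminium port block 196 x 76 mm, top 57 mm above the bench, with square ports at fixture x = -72, -24, 24, 72 mm, y = 0.
- block (a joint): how far the port block has been lifted off its seat, m: 0 seated, up to 0.03. Only its weight (about 10 N) holds it down; dowels let it rise but not tip or shift. A plug pulled straight up grips its port with 18 to 30 N, so it takes the block up with it.
- keeper (a joint): angle of the keeper bar, rad: 0 = home, over the row of ports against its home stop; 1.1 = swung fully clear against its open stop (the free end swings towards fixture -y). Friction (about 1.5 N at the free end) holds it where it is left.
- keeper_pivot (a point): axis of the keeper bar's fixed pivot pin, at mid-thickness of the bar (111 mm above the bench, at fixture x = 125 mm, y = 0).
- keeper_end (a point): middle of the keeper bar near its free end, 240 mm from the pivot axis, 20 mm short of the tip. Flat steel, 32 mm wide, 8 mm thick, underside 107 and top 115 mm above the bench, black rubber sleeve at the free end; its x axis points from free end to pivot. It passes 6 mm above the plugs' heads.
- tray_in (a point): centre of the inner floor of the loose steel parts tray, outside 220 x 180 x 40 mm (x by y by height), walls and floor 4 mm, about 0.7 kg; x along its length, z up.
- vent_base: base of the vent slide, a grey track 170 x 40 mm and 14 mm high fixed to the bench, origin under its centre; the track runs along its y axis.
- vent (a joint): position of the vent slide's grip along its track, m, 0 to 0.12; grows as the grip moves along vent_base +y. Friction 1.5 N; it stays where it is left.
- vent_top (a point): centre of the top of the vent slide's black grip, which is 28 mm across the track, 20 mm along it and 40 mm tall; its top is 54.5 mm above the bench.
- pointer_tip (a point): tip of the fixed brass index pointer lying beside the track (15 mm high, 21 mm from the track's middle on the vent_base +x side), pointing at the track. Its y axis is parallel to the track: the grip is set when its centre is level with the tip along that axis.
- row_mid (a point): centre of the block's top. A springy, slow rubber lining grips each shank on its fixture +y and -y sides; along x there is 1 mm play. Tilting a plug 8 degrees (0.14 rad; 11 near the end) to and fro, towards fixture +y and -y, about the middle of the part still in the port (at first 20 mm below the plug's point) opens the fit for about half a second, letting it lift 4 mm; repeat.
- plug0_mid (a point): plug in the port at fixture x = -72 mm (may be absent); point at its centre, half-way up its 75 mm; z along it to the head, x, y at the start as the fixture's. Grey head 30 (x) x 26 (y) x 38 mm, centre 18.5 mm above the point; rubber shank 24 x 24 mm, with a foot 8 mm wide, 3 mm high. 40 to 85 g. Seated: foot 26 mm above the bench, 31 mm deep in the port, head from 6 mm above the block
- plug1_mid (a point): plug in the port at fixture x = -24 mm (may be absent); the same as plug0
- plug2_mid (a point): plug in the port at fixture x = 24 mm (may be absent); the same as plug0
- plug3_mid (a point): plug in the port at fixture x = 72 mm (may be absent); the same as plug0
- batten: bystander, not to be moved: wooden stick 170 x 16 x 14 mm; origin at the centre of its underside
- offcut: bystander, not to be moved: wood offcut 90 x 45 x 30 mm; origin at the centre of its underside
- screwdriver: bystander, not to be moved: screwdriver 200 mm long; origin at the centre of its underside
- jar: bystander, not to be moved: glass jar, 64 mm wide, 85 mm tall; origin at the centre of its underside
- gauge_block: bystander, not to be moved: steel block 60 x 35 x 35 mm; origin at the centre of its underside
Things that resemble listed ones, but are neither listed nor needed, are in the scene too. Leave any pink look-alike of the vent_base alone.

How it is judged:
By the outcome, as a careful person would: the job done as asked, in the order asked, and still so for the second after the job is handed in, with the robot touching nothing.
Of plug0, plug1, plug2, plug3 only 2 to 3 are there at a start; the rules pass over those that are not, and their reading is None.
At some moment in a run one of tray may be knocked a few centimetres aside while the robot is not near it.
Once in a run the grip may slacken for a moment while it holds something.
It also fails if it takes over 210 s, if anything falls off the work surface, if the arm or the gripper's body presses on something with over 40 N, if the wrist force passes 120 N, or if a joint passes its speed limit or range.

## Working session

There is one attempt and no reset: what is moved stays moved. The work goes in short steps, Python scripts to look and compute and a tool call to move; the robot and the scene stay as the last step left them, time stands still between calls to the robot, and variables do not carry over. Pictures are saved under pics/ and viewed, about 12 in all and at most 16, crops included, and the job is handed in when it is done.

Besides the shell and the picture viewer there is one more tool, called after "Emit:" in YAML: its name, and indented under it one key for each argument. step_arm: Moves the arm, as the interface text tells. Its arguments: {"type":"object","properties":{"increments":{"type":"array","items":{"type":"object","properties":{"tx":{"type":"number"},"ty":{"type":"number"},"tz":{"type":"number"},"ax":{"type":"number"},"ay":{"type":"number"},"az":{"type":"number"},"claw":{"type":"number"}}}},"newtons":{"type":"number"}},"required":["increments"]}

```bash
mkdir -p pics; cat > h.py <<'E'
import numpy as np, cv2, pickle
from plant import r, optics
def cap(name, save=None):
    c=optics.capture(name)
    if save: cv2.imwrite(f'pics/{save}.png',c['image'])
    return c
def K(c): return np.array([[c['fx'],0,c['cx']],[0,c['fy'],c['cy']],[0,0,1.]])
def ray(c,uv):
    p=cv2.undistortPoints(np.array(uv,float).reshape(-1,1,2),K(c),np.array(c['distortion'],float)).reshape(-1,2)
    d=np.c_[p,np.ones(len(p))]@c['R']; o=-c['R'].T@c['t']
    return o,d
def onz(c,uv,z):
    o,d=ray(c,uv); return o+d*((z-o[2])/d[:,2])[:,None]
def proj(c,X):
    return cv2.projectPoints(np.array(X,float).reshape(-1,1,3),cv2.Rodrigues(c['R'])[0],np.array(c['t'],float),K(c),np.array(c['distortion'],float))[0].reshape(-1,2)
def cloud(c):
    h,w=c['depth'].shape; v,u=np.mgrid[:h,:w]
    p=cv2.undistortPoints(np.c_[u.ravel(),v.ravel()].astype(float).reshape(-1,1,2),K(c),np.array(c['distortion'],float)).reshape(-1,2)
    z=c['depth'].ravel()
    X=(np.c_[p,np.ones(len(p))]*z[:,None]-c['t'])@c['R']; X[z==0]=np.nan
    return X.reshape(h,w,3)
E
python3 - <<'E'
from h import *
for n in('scene','top'):
    c=cap(n,n+'0'); pickle.dump(c,open(n+'0.pkl','wb')); print(n,-c['R'].T@c['t'],c['R'][2],c['fx'],(c['depth']>0).mean())
print(r.get_state())
E
```

```text
scene [1.47450262 0.17824722 1.1215961 ] [-0.66874655 -0.15755843 -0.72660401] 556.8007611089342 0.9960546875
top [ 0.17086306 -0.03695109  1.67714677] [ 0.21191267  0.01253812 -0.97720817] 528.8925697533252 0.995927734375
{'time_s': 0.1, 'joints': array([-5.87783293e+01,  2.05859700e+01,  6.39939889e-01, -1.75633639e-02,
       -7.01353284e+01, -1.65087614e+01]), 'qd': array([-0.03979962, -0.15055118,  0.05711696,  0.07861412,  0.02266784,
       -0.08456847]), 'joint_torque': array([ 8.60706477e-04, -5.84168351e+01,  2.93750721e+01,  7.01558501e+00,
        1.01112068e-02, -5.06882736e-05]), 'tcp_pos': array([ 0.17133159, -0.65248095,  0.24473923]), 'eef_rot': array([ 1.79917303e+02, -7.29000353e-03, -1.65293065e+02]), 'contact_force': array([-0.2861454 ,  0.18057737,  0.34423446]), 'moment': array([ 0.02545852,  0.01683417, -0.01973287]), 'gripper_width': 0.0876388357651232}
```

View pics/scene0.png

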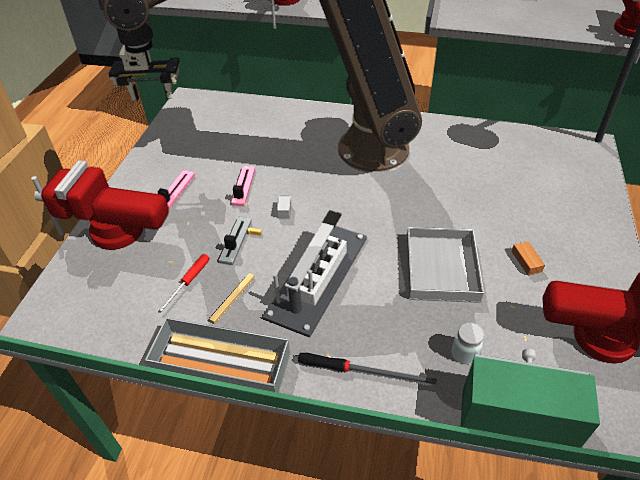

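View pics/top0.png

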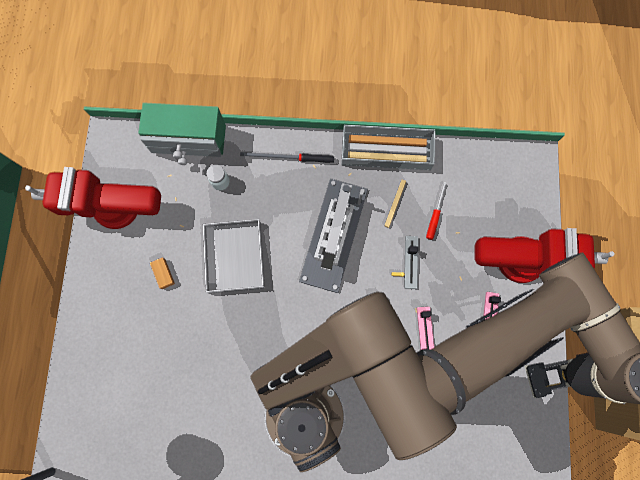

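The scene view shows the fixture at about (318,270), the tray at (443,265), the grey vent slide at (236,240) with its brass pointer at (255,232), and two pink look-alikes. In the top view the fixture is at (335,235), the tray at (237,257) and the vent at (412,262). Next I'll take zoomed crops.

```bash
python3 - <<'E'
from h import *
s=pickle.load(open('scene0.pkl','rb'));t=pickle.load(open('top0.pkl','rb'))
a=cv2.resize(s['image'][190:340,210:380],None,fx=4.7,fy=4,interpolation=cv2.INTER_CUBIC)
cv2.imwrite('pics/c1.png',a[:600,:799])
b=cv2.resize(t['image'][170:300,295:435],None,fx=4.6,fy=4.6,interpolation=cv2.INTER_CUBIC)
cv2.imwrite('pics/c2.png',b[:600])
X=cloud(t)
def hb(img,lo,hi): return cv2.inRange(cv2.cvtColor(img,cv2.COLOR_BGR2HSV),lo,hi)
# heights
z=X[...,2]
print('bench z',np.nanmedian(z[300:320,180:250]))
for nm,(u0,u1,v0,v1),(zl,zh) in [('keeper',(295,375,170,295),(.104,.13)),('plughead',(295,375,170,295),(.085,.103)),('blocktop',(295,375,170,295),(.05,.064)),('plate',(295,375,170,295),(.007,.02)),('vent',(390,430,230,295),(.045,.062)),('track',(390,430,230,295),(.009,.024)),('trayrim',(195,280,210,300),(.033,.05))]:
    m=np.zeros(z.shape,bool); m[v0:v1,u0:u1]=True; m&=(z>zl)&(z<zh)
    v,u=np.nonzero(m); 
    rc=cv2.minAreaRect(np.float32(X[m][:,:2]*1000)) if len(v)>3 else None
    print(nm,len(v),rc,X[m].mean(0).round(4))
E
```

```text
bench z 0.0005199383443266748
keeper 954 ((569.3112182617188, -63.246246337890625), (72.97820281982422, 275.13861083984375), 70.9882583618164) [ 0.5671 -0.0637  0.116 ]
plughead 21 ((618.7515869140625, -66.18950653076172), (53.584922790527344, 172.7453155517578), 54.76126480102539) [ 0.6194 -0.0805  0.0962]
blocktop 602 ((579.5245361328125, -62.42573547363281), (88.27729797363281, 225.51148986816406), 73.18815612792969) [ 0.5659 -0.0566  0.0572]
plate 2493 ((580.035888671875, -62.78558349609375), (414.456298828125, 262.2855529785156), 3.33042573928833) [ 0.5504 -0.0565  0.0125]
vent 53 ((524.2610473632812, -308.86834716796875), (18.565784454345703, 26.167217254638672), 1.0208795070648193) [ 0.5241 -0.3092  0.0542]
track 640 ((492.34490966796875, -313.10546875), (110.75557708740234, 224.64207458496094), 80.30140686035156) [ 0.487  -0.3091  0.015 ]
trayrim 380 ((475.40234375, 256.68505859375), (222.4592742919922, 181.21868896484375), 8.626062393188477) [0.4741 0.2599 0.0398]
```

View pics/c1.png

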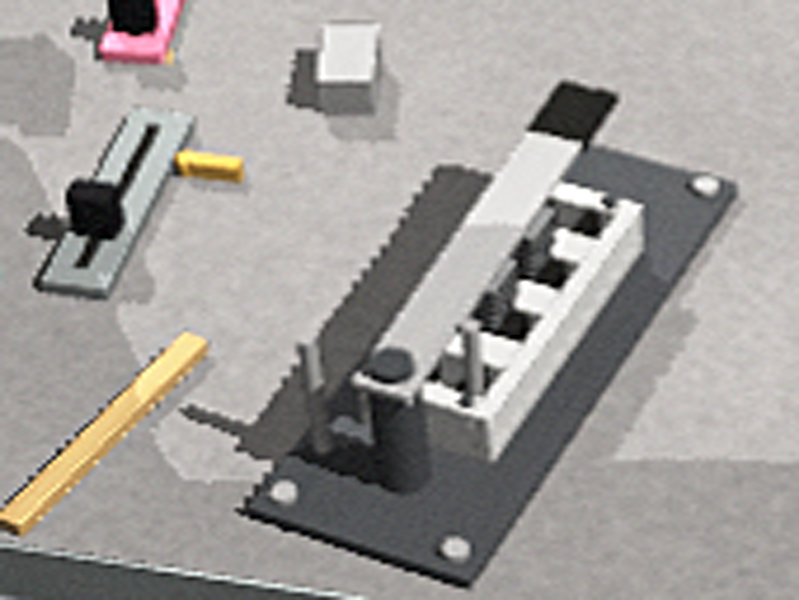

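View pics/c2.png

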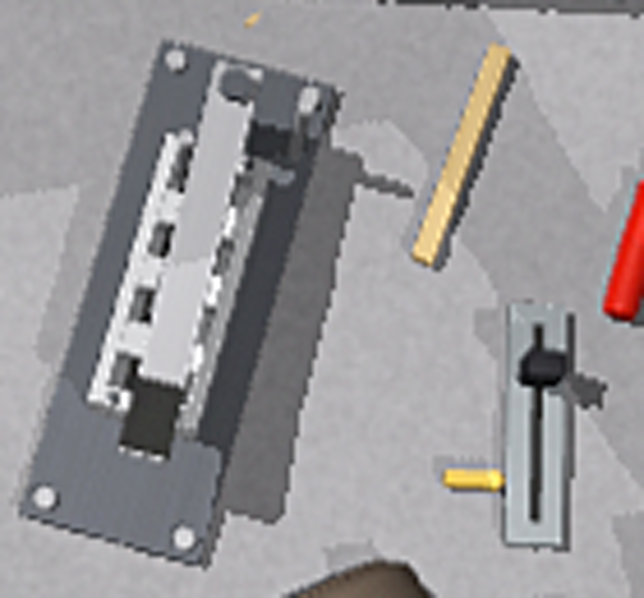

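The crops show the keeper bar close to home over the row. Plug heads are visible in the two middle ports, and the end ports look empty. The grip is near crop 2 (545,368) and the pointer tip near (503,480).

```bash
python3 - <<'E'
from h import *
t=pickle.load(open('top0.pkl','rb'));s=pickle.load(open('scene0.pkl','rb'))
P=lambda a:np.array(a,float)/4.6-.5+.5/4.6+np.array([295,170])
S=lambda a:np.array(a,float)/np.array([4.7,4])-.4+np.array([210,190])
b=onz(t,P([(176,60),(310,98),(44,497),(184,538)]),.015)
print('bolts',b.round(4),'centre',b.mean(0).round(4))
d=b[:2].mean(0)-b[2:].mean(0);print('yaw',np.degrees(np.arctan2(d[1],d[0])),np.linalg.norm(d))
bs=onz(s,S([(284,491),(456,547),(706,185)]),.015);print('scene bolts',bs.round(4))
tr=onz(t,P([(510,303),(572,314),(505,543),(568,550)]),.014);print('track',tr.round(4))
print('pointer top',onz(t,P([(503,480),(447,477)]),.012).round(4),'scene',onz(s,S([(179,160),(242,168)]),.012).round(4))
X=cloud(t);m=np.zeros(X.shape[:2],bool);m[230:270,400:425]=1;m&=(X[...,2]>.045)&(X[...,2]<.062)
print('grip top',X[m][:,:2].min(0),X[m][:,:2].max(0))
# yellow mask
for c,(u0,u1,v0,v1) in((t,(385,408,262,285)),(s,(244,265,222,240))):
    h=cv2.cvtColor(c['image'],cv2.COLOR_BGR2HSV);m=cv2.inRange(h,(15,120,80),(35,255,255))>0;k=np.zeros_like(m);k[v0:v1,u0:u1]=1
    v,u=np.nonzero(m&k);w=onz(c,np.c_[u,v],.012);print('brass',w.min(0),w.max(0),len(u)); e=w[w[:,1]<w[:,1].min()+.006];print('tip x',e[:,0].mean(),'all x',w[:,0].mean())
# grip in scene: black
# keeper
m=np.zeros(X.shape[:2],bool);m[170:295,295:375]=1;m&=(X[...,2]>.108)&(X[...,2]<.119)
k=X[m][:,:2];k=k
pv=b.mean(0)[:2]+.125*d[:2]/np.linalg.norm(d)
print('pivot',pv)
dd=np.linalg.norm(k-pv,axis=1);
for lo,hi in((.05,.1),(.1,.15),(.15,.2),(.2,.25)):
    q=k[(dd>lo)&(dd<hi)];n=np.linalg.norm
    e=pv-q.mean(0);print('keeper dir',np.degrees(np.arctan2(e[1],e[0])),q.mean(0),len(q))
print(dd.max())
E
```

```text
bolts [[ 0.7397 -0.0472  0.015 ]
 [ 0.7169 -0.1443  0.015 ]
 [ 0.4185  0.0268  0.015 ]
 [ 0.3958 -0.0711  0.015 ]] centre [ 0.5677 -0.059   0.015 ]
yaw -12.907405305354352 0.32944995938438854
scene bolts [[ 0.7181 -0.143   0.015 ]
 [ 0.7401 -0.0455  0.015 ]
 [ 0.4188  0.0279  0.015 ]]
track [[ 0.575  -0.2908  0.014 ]
 [ 0.5697 -0.3344  0.014 ]
 [ 0.4054 -0.2915  0.014 ]
 [ 0.4031 -0.3348  0.014 ]]
pointer top [[ 0.4495 -0.2893  0.012 ]
 [ 0.4493 -0.2506  0.012 ]] scene [[ 0.4537 -0.285   0.012 ]
 [ 0.4538 -0.2456  0.012 ]]
grip top [ 0.51500814 -0.32205468] [ 0.53345119 -0.29566603]
brass [ 0.4423331  -0.28955676  0.012     ] [ 0.45538882 -0.25116125  0.012     ] 45
tip x 0.4485678976825895 all x 0.44850675124325934
brass [ 0.44686995 -0.28763735  0.012     ] [ 0.46668321 -0.24427156  0.012     ] 71
tip x 0.45215478012633636 all x 0.45699756369756894
pivot [ 0.68956156 -0.08687414]
keeper dir -10.96112380998653 [ 0.61785025 -0.07298536] 138
keeper dir -11.020540583831485 [ 0.56704476 -0.0630137 ] 140
keeper dir -10.618308242308261 [ 0.51734767 -0.05458823] 136
keeper dir -10.585889236437957 [ 0.46789044 -0.04544602] 136
0.26021328027853513
```

Emit:
step_arm:
  increments:
    - {"tz": 30, "claw": 1}
    - {"tx": 20, "ty": 20, "tz": 30, "az": -1.4, "claw": 1}
    - {"tx": 33, "ty": 32, "az": -1.4, "claw": 1}
    - {"tx": 33, "ty": 32, "az": -1.4, "claw": 1}
    - {"tx": 33, "ty": 32, "az": -1.4, "claw": 1}
    - {"tx": 33, "ty": 32, "az": -1.4, "claw": 1}
    - {"tx": 33, "ty": 32, "az": -1.4, "claw": 1}
    - {"tx": 33, "ty": 32, "az": -1.4, "claw": 1}
    - {"tx": 33, "ty": 32, "az": -1.4, "claw": 1}
    - {"tx": 33, "ty": 32, "az": -1.4, "claw": 1}
    - {"tx": 33, "ty": 32, "az": -1.4, "claw": 1}
    - {"tx": 33, "ty": 32, "az": -0.7, "claw": 1}
  newtons: 15

```text
$.increments[0]: bad value
```

Emit:
step_arm:
  increments:
    - {"tx": 2, "ty": 2, "tz": -40, "claw": 0.3}
    - {"tz": -40, "claw": 0.3}
    - {"tz": -40, "claw": 0.3}
    - {"claw": 0.3}

```text
$.increments[0]: bad value
```

Emit:
step_arm:
  increments:
    - {"tx": 0, "ty": 0, "tz": 30, "ax": 0, "ay": 0, "az": 0, "claw": 1}
  newtons: 15

```text
time_s: 0.2
tcp_pos: [0.1708, -0.6506, 0.2707]
eef_rot: [179.5, -0.0, -165.3]
contact_force: [0.9, -0.8, -0.8]
gripper_width: 0.0875
```

Emit:
step_arm:
  increments:
    - {"tx": 20, "ty": 20, "tz": 30, "ax": 0, "ay": 0, "az": -1.4, "claw": 1}
    - {"tx": 33, "ty": 32, "tz": 0, "ax": 0, "ay": 0, "az": -1.4, "claw": 1}
    - {"tx": 33, "ty": 32, "tz": 0, "ax": 0, "ay": 0, "az": -1.4, "claw": 1}
    - {"tx": 33, "ty": 32, "tz": 0, "ax": 0, "ay": 0, "az": -1.4, "claw": 1}
    - {"tx": 33, "ty": 32, "tz": 0, "ax": 0, "ay": 0, "az": -1.4, "claw": 1}
    - {"tx": 33, "ty": 32, "tz": 0, "ax": 0, "ay": 0, "az": -1.4, "claw": 1}
    - {"tx": 33, "ty": 32, "tz": 0, "ax": 0, "ay": 0, "az": -1.4, "claw": 1}
    - {"tx": 33, "ty": 32, "tz": 0, "ax": 0, "ay": 0, "az": -1.4, "claw": 1}
    - {"tx": 33, "ty": 32, "tz": 0, "ax": 0, "ay": 0, "az": -1.4, "claw": 1}
    - {"tx": 33, "ty": 32, "tz": 0, "ax": 0, "ay": 0, "az": -1.4, "claw": 1}
    - {"tx": 33, "ty": 32, "tz": 0, "ax": 0, "ay": 0, "az": -0.7, "claw": 1}
    - {"tx": 2, "ty": 2, "tz": -40, "ax": 0, "ay": 0, "az": 0, "claw": 0.3}

```text
time_s: 1.4
tcp_pos: [0.5291, -0.3088, 0.2696]
eef_rot: [-179.8, 0.5, -179.7]
contact_force: [0.5, -0.7, -0.4]
gripper_width: 0.0839
```

Emit:
step_arm:
  increments:
    - {"tx": 0, "ty": 0, "tz": -45, "ax": 0, "ay": 0, "az": 0, "claw": 0.3}
    - {"tx": 0, "ty": 0, "tz": -45, "ax": 0, "ay": 0, "az": 0, "claw": 0.3}
    - {"tx": 0, "ty": 0, "tz": 0, "ax": 0, "ay": 0, "az": 0, "claw": 0.3}
    - {"tx": 0, "ty": 0, "tz": 0, "ax": 0, "ay": 0, "az": 0, "claw": 0.3}

```text
time_s: 1.8
tcp_pos: [0.5234, -0.3112, 0.176]
eef_rot: [-180.0, -0.1, -180.0]
contact_force: [0.3, 0.3, 1.7]
gripper_width: 0.058
```

Emit:
step_arm:
  increments:
    - {"tx": 0, "ty": 0, "tz": -45, "ax": 0, "ay": 0, "az": 0, "claw": 0.3}
    - {"tx": 0, "ty": 0, "tz": -45, "ax": 0, "ay": 0, "az": 0, "claw": 0.3}
    - {"tx": 0, "ty": 0, "tz": -25, "ax": 0, "ay": 0, "az": 0, "claw": 0.3}
    - {"tx": 0, "ty": 0, "tz": -19, "ax": 0, "ay": 0, "az": 0, "claw": 0.3}
    - {"tx": 0, "ty": 0, "tz": 0, "ax": 0, "ay": 0, "az": 0, "claw": 0.3}
    - {"tx": 0, "ty": 0, "tz": 0, "ax": 0, "ay": 0, "az": 0, "claw": -1}
    - {"tx": 0, "ty": 0, "tz": 0, "ax": 0, "ay": 0, "az": 0, "claw": -1}
    - {"tx": 0, "ty": 0, "tz": 0, "ax": 0, "ay": 0, "az": 0, "claw": -1}
    - {"tx": 0, "ty": 0, "tz": 0, "ax": 0, "ay": 0, "az": 0, "claw": -1}
    - {"tx": 0, "ty": 0, "tz": 0, "ax": 0, "ay": 0, "az": 0, "claw": -1}

```text
time_s: 2.8
tcp_pos: [0.524, -0.3102, 0.0428]
eef_rot: [180.0, 0.1, -180.0]
contact_force: [-0.6, 6.8, 7.2]
gripper_width: 0.0281
```

Emit:
step_arm:
  increments:
    - {"tx": 0, "ty": 1, "tz": 0, "ax": 0, "ay": 0, "az": 0, "claw": -1}
    - {"tx": -8, "ty": 0, "tz": 0, "ax": 0, "ay": 0, "az": 0, "claw": -1}
    - {"tx": -8, "ty": 0, "tz": 0, "ax": 0, "ay": 0, "az": 0, "claw": -1}
    - {"tx": -8, "ty": 0, "tz": 0, "ax": 0, "ay": 0, "az": 0, "claw": -1}
    - {"tx": -8, "ty": 0, "tz": 0, "ax": 0, "ay": 0, "az": 0, "claw": -1}
    - {"tx": -8, "ty": 0, "tz": 0, "ax": 0, "ay": 0, "az": 0, "claw": -1}
    - {"tx": -8, "ty": 0, "tz": 0, "ax": 0, "ay": 0, "az": 0, "claw": -1}
    - {"tx": -8, "ty": 0, "tz": 0, "ax": 0, "ay": 0, "az": 0, "claw": -1}
    - {"tx": -8, "ty": 0, "tz": 0, "ax": 0, "ay": 0, "az": 0, "claw": -1}
    - {"tx": -5, "ty": 0, "tz": 0, "ax": 0, "ay": 0, "az": 0, "claw": -1}
    - {"tx": -4, "ty": 0, "tz": 0, "ax": 0, "ay": 0, "az": 0, "claw": -1}
    - {"tx": 0, "ty": 0, "tz": 0, "ax": 0, "ay": 0, "az": 0, "claw": -1}

```text
time_s: 4.0
tcp_pos: [0.4508, -0.3105, 0.0428]
eef_rot: [-179.9, 0.1, -180.0]
contact_force: [-0.5, -1.1, 8.2]
gripper_width: 0.0279
```

Emit:
step_arm:
  increments:
    - {"tx": 0, "ty": 0, "tz": 0, "ax": 0, "ay": 0, "az": 0, "claw": 0.2}
    - {"tx": 0, "ty": 0, "tz": 0, "ax": 0, "ay": 0, "az": 0, "claw": 0.2}
    - {"tx": 0, "ty": 0, "tz": 0, "ax": 0, "ay": 0, "az": 0, "claw": 0.2}
    - {"tx": 0, "ty": 0, "tz": 45, "ax": 0, "ay": 0, "az": 0, "claw": 0.2}
    - {"tx": 0, "ty": 0, "tz": 45, "ax": 0, "ay": 0, "az": 0, "claw": 0.2}
    - {"tx": 0, "ty": 0, "tz": 45, "ax": 0, "ay": 0, "az": 0, "claw": 0.2}
    - {"tx": 40, "ty": 0, "tz": 30, "ax": 0, "ay": 0, "az": 0, "claw": 0.2}
    - {"tx": 50, "ty": 0, "tz": 0, "ax": 0, "ay": 0, "az": 0, "claw": 0.2}
    - {"tx": 50, "ty": 0, "tz": 0, "ax": 0, "ay": 0, "az": 0, "claw": 0.2}
    - {"tx": 0, "ty": 0, "tz": 0, "ax": 0, "ay": 0, "az": 0, "claw": 0.2}

```text
time_s: 5.0
tcp_pos: [0.5948, -0.3094, 0.2044]
eef_rot: [-180.0, -0.1, -179.9]
contact_force: [0.1, 0.1, -1.5]
gripper_width: 0.0528
```

```bash
python3 - <<'E'
from h import *
t=cap('top','t1');s=cap('scene','s1')
a=cv2.resize(t['image'][230:300,370:440],None,fx=8,fy=8,interpolation=cv2.INTER_CUBIC)
b=cv2.resize(s['image'][195:265,210:280],None,fx=8,fy=8,interpolation=cv2.INTER_CUBIC)
cv2.imwrite('pics/v1.png',cv2.resize(np.hstack([a,b]),(800,400)))
X=cloud(t)
m=np.zeros(X.shape[:2],bool);m[225:295,395:430]=1;m&=(X[...,2]>.045)&(X[...,2]<.062)
print(X[m].min(0),X[m].max(0),X[m].mean(0),m.sum())
Y=cloud(s);m=(Y[...,2]>.049)&(Y[...,2]<.06)&(abs(Y[...,0]-.46)<.05)&(abs(Y[...,1]+.31)<.03)
print(Y[m].min(0),Y[m].max(0),Y[m].mean(0),m.sum());print(r.get_state()['tcp_pos'])
E
```

```text
[ 0.44160885 -0.32394691  0.0451294 ] [ 0.46090103 -0.29530736  0.06100541] [ 0.45107614 -0.30973664  0.05390156] 59
[ 0.4443152  -0.32214336  0.04906322] [ 0.46803856 -0.29498379  0.05939608] [ 0.45666254 -0.30803864  0.05318717] 53
[ 0.59070415 -0.30935152  0.20470952]
```

View pics/v1.png

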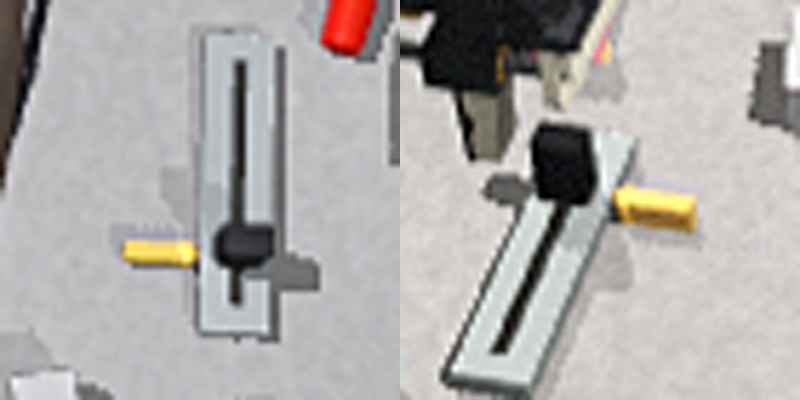

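The grip now sits beside the brass pointer in both views. I'll measure the remaining offset with depth points from both cameras.

```bash
python3 - <<'E'
from h import *
for n in('top','scene'):
  G=[];P=[]
  for i in range(2):
    c=cap(n);X=cloud(c);z=X[...,2]
    h=cv2.cvtColor(c['image'],cv2.COLOR_BGR2HSV)
    near=(abs(X[...,0]-.455)<.04)&(abs(X[...,1]+.29)<.05)
    g=near&(z>.0505)&(z<.0585)&(h[...,2]<90); G.append(X[g])
    p=near&(cv2.inRange(h,(15,100,60),(35,255,255))>0); P.append(X[p])
  G=np.vstack(G);P=np.vstack(P)
  print(n,'grip',len(G),np.percentile(G[:,0],[2,50,98]).round(4),G.mean(0).round(4))
  print(' ptr',len(P),P[:,2].round(4)[:12]); 
  T=P[P[:,2]>.0125]; print(' ptr top',len(T),np.percentile(T[:,0],[2,50,98]).round(4),T.mean(0).round(4), 'tip', T[T[:,1]<-.27].mean(0).round(4))
E
```

```text
top grip 70 [0.4436 0.4504 0.4599] [ 0.4508 -0.3113  0.0543]
 ptr 101 [0.02   0.0123 0.0143 0.0156 0.0172 0.0139 0.014  0.0086 0.011  0.0119
 0.0115 0.0169]
 ptr top 56 [0.444  0.4493 0.4542] [ 0.4493 -0.2688  0.0167] tip [ 0.4486 -0.2791  0.0159]
scene grip 77 [0.4485 0.4585 0.4657] [ 0.4577 -0.3078  0.0535]
 ptr 170 [0.016  0.0148 0.0144 0.0151 0.0163 0.0108 0.0133 0.0166 0.0153 0.0111
 0.0121 0.0138]
 ptr top 55 [0.4477 0.4532 0.4614] [ 0.4536 -0.27    0.0146] tip [ 0.4529 -0.2796  0.0148]
```

Emit:
step_arm:
  increments:
    - {"tx": -50, "ty": 0, "tz": 0, "ax": 0, "ay": 0, "az": 0, "claw": 0.2}
    - {"tx": -50, "ty": 0, "tz": 0, "ax": 0, "ay": 0, "az": 0, "claw": 0.2}
    - {"tx": -40, "ty": 0, "tz": -30, "ax": 0, "ay": 0, "az": 0, "claw": 0.2}
    - {"tx": 0, "ty": 0, "tz": -45, "ax": 0, "ay": 0, "az": 0, "claw": 0.2}
    - {"tx": 0, "ty": 0, "tz": -45, "ax": 0, "ay": 0, "az": 0, "claw": 0.2}
    - {"tx": 0, "ty": 0, "tz": -45, "ax": 0, "ay": 0, "az": 0, "claw": 0.2}
    - {"tx": 0, "ty": 0, "tz": 0, "ax": 0, "ay": 0, "az": 0, "claw": 0.2}
    - {"tx": 0, "ty": 0, "tz": 0, "ax": 0, "ay": 0, "az": 0, "claw": -1}
    - {"tx": 0, "ty": 0, "tz": 0, "ax": 0, "ay": 0, "az": 0, "claw": -1}
    - {"tx": 0, "ty": 0, "tz": 0, "ax": 0, "ay": 0, "az": 0, "claw": -1}
    - {"tx": -1.5, "ty": 0, "tz": 0, "ax": 0, "ay": 0, "az": 0, "claw": -1}
    - {"tx": -1, "ty": 0, "tz": 0, "ax": 0, "ay": 0, "az": 0, "claw": -1}

```text
time_s: 6.5
tcp_pos: [0.4498, -0.3104, 0.0436]
eef_rot: [-179.9, 0.3, -179.9]
contact_force: [1.4, 1.1, 7.7]
gripper_width: 0.0282
```

Emit:
step_arm:
  increments:
    - {"tx": 0, "ty": 0, "tz": 0, "ax": 0, "ay": 0, "az": 0, "claw": -1}
    - {"tx": 0, "ty": 0, "tz": 0, "ax": 0, "ay": 0, "az": 0, "claw": -1}
    - {"tx": 0, "ty": 0, "tz": 0, "ax": 0, "ay": 0, "az": 0, "claw": 0.2}
    - {"tx": 0, "ty": 0, "tz": 0, "ax": 0, "ay": 0, "az": 0, "claw": 0.2}
    - {"tx": 0, "ty": 0, "tz": 0, "ax": 0, "ay": 0, "az": 0, "claw": 0.2}
    - {"tx": 0, "ty": 0, "tz": 45, "ax": 0, "ay": 0, "az": 0, "claw": 0.2}
    - {"tx": 0, "ty": 0, "tz": 45, "ax": 0, "ay": 0, "az": 0, "claw": 0.2}
    - {"tx": 0, "ty": 0, "tz": 45, "ax": 0, "ay": 0, "az": 0, "claw": 0.2}
    - {"tx": 0, "ty": 0, "tz": 30, "ax": 0, "ay": 0, "az": 0, "claw": -1}
    - {"tx": 0, "ty": 50, "tz": 30, "ax": 0, "ay": 0, "az": 0, "claw": -1}
    - {"tx": 0, "ty": 50, "tz": 0, "ax": 0, "ay": 0, "az": 0, "claw": -1}
    - {"tx": 0, "ty": 0, "tz": 0, "ax": 0, "ay": 0, "az": 0, "claw": -1}

```text
time_s: 7.7
tcp_pos: [0.448, -0.2131, 0.2334]
eef_rot: [179.9, 0.1, -179.8]
contact_force: [0.9, -0.5, 0.3]
gripper_width: 0.0258
```

Emit:
step_arm:
  increments:
    - {"tx": 2, "ty": 34, "tz": 0, "ax": 0, "ay": 0, "az": -3, "claw": 0.14}
    - {"tx": 2, "ty": 34, "tz": 0, "ax": 0, "ay": 0, "az": -3, "claw": 0.14}
    - {"tx": 2, "ty": 34, "tz": 0, "ax": 0, "ay": 0, "az": -3, "claw": 0.14}
    - {"tx": 2, "ty": 34, "tz": -20, "ax": 0, "ay": 0, "az": -2, "claw": 0.14}
    - {"tx": 1, "ty": 31, "tz": -40, "ax": 0, "ay": 0, "az": 0, "claw": 0.14}
    - {"tx": 0, "ty": 0, "tz": 0, "ax": 0, "ay": 0, "az": 0, "claw": 0.14}
    - {"tx": 0, "ty": 0, "tz": 0, "ax": 0, "ay": 0, "az": 0, "claw": 0.14}

```text
time_s: 8.4
tcp_pos: [0.4564, -0.0502, 0.1721]
eef_rot: [-179.9, -0.1, 169.1]
contact_force: [1.0, -0.2, 1.2]
gripper_width: 0.0496
```

```bash
python3 - <<'E'
from h import *
st=r.get_state();print(st['tcp_pos'],st['eef_rot'],st['joints'],st['contact_force'],st['gripper_width'])
s=cap('scene');t=cap('top')
a=cv2.resize(s['image'][130:310,240:400],None,fx=3,fy=3,interpolation=cv2.INTER_CUBIC);b=cv2.resize(t['image'][170:300,295:435],None,fx=3,fy=3,interpolation=cv2.INTER_CUBIC)
o=np.zeros((540,900,3),np.uint8);o[:,:480]=a;o[:390,480:]=b;cv2.imwrite('pics/k1.png',cv2.resize(o,(800,480)))
X=cloud(t)
m=np.zeros(X.shape[:2],bool);m[225:295,395:430]=1;m&=(X[...,2]>.0505)&(X[...,2]<.0585)
if m.sum():print('vent',np.percentile(X[m][:,0],[2,50,98]),X[m].mean(0))
Y=cloud(s);m=(Y[...,2]>.0505)&(Y[...,2]<.0585)&(abs(Y[...,0]-.455)<.04)&(abs(Y[...,1]+.31)<.03)
print('vent s',np.percentile(Y[m][:,0],[2,50,98]))
E
```

```text
[ 0.45639372 -0.05023212  0.17211604] [-1.79916280e+02 -1.19743077e-01  1.69128505e+02] [ 1.84228108e+01  3.78424633e+00 -3.15287526e+01  1.76444057e-02
 -5.48323961e+01 -1.19304400e+02] [ 1.00187316 -0.22135155  1.22257697] 0.0495703830717901
vent [0.44091099 0.45055196 0.45987806] [ 0.45099428 -0.31091827  0.05433994]
vent s [0.44486152 0.45539866 0.46451631]
```

View pics/k1.png

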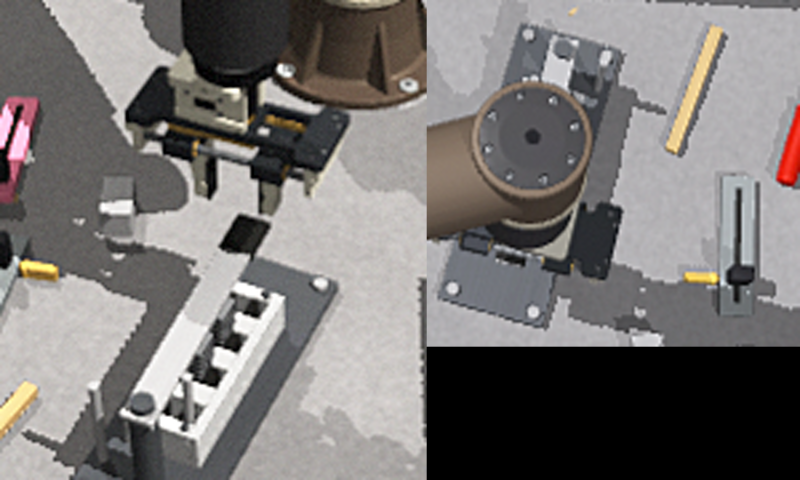

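The fingers straddle the bar's free end from above, and the grip looks level with the pointer. I'll centre over the bar and descend.

Emit:
step_arm:
  increments:
    - {"tx": 0, "ty": 6, "tz": -20, "ax": 0, "ay": 0, "az": 0, "claw": 0.14}
    - {"tx": 0, "ty": 0, "tz": -18, "ax": 0, "ay": 0, "az": 0, "claw": 0.14}
    - {"tx": 0, "ty": 0, "tz": -18, "ax": 0, "ay": 0, "az": 0, "claw": 0.14}
    - {"tx": 0, "ty": 0, "tz": 0, "ax": 0, "ay": 0, "az": 0, "claw": 0.14}

```text
time_s: 8.9
tcp_pos: [0.4561, -0.0455, 0.1158]
eef_rot: [-179.9, -0.1, 168.9]
contact_force: [-0.1, 0.7, 0.6]
gripper_width: 0.0496
```

```bash
python3 - <<'E'
import numpy as np
# chords for a turn of 5 deg steps about pivot starting at current TCP
p=np.array([.6899,-.0864]);q=np.array([.4564,-.0443])-p
for i in range(0,70,5):
    R=lambda a:np.array([[np.cos(a),-np.sin(a)],[np.sin(a),np.cos(a)]])
    a=R(np.radians(i))@q;b=R(np.radians(i+5))@q;print(i,((b-a)*1000).round(1),(b+p).round(4))
E
```

```text
0 [ -2.8 -20.5] [ 0.4536 -0.0648]
5 [ -1.  -20.7] [ 0.4526 -0.0855]
10 [  0.8 -20.7] [ 0.4535 -0.1062]
15 [  2.6 -20.5] [ 0.4561 -0.1267]
20 [  4.4 -20.2] [ 0.4605 -0.1469]
25 [  6.1 -19.8] [ 0.4666 -0.1667]
30 [  7.8 -19.2] [ 0.4745 -0.1858]
35 [  9.5 -18.4] [ 0.484  -0.2042]
40 [ 11.1 -17.5] [ 0.495  -0.2217]
45 [ 12.5 -16.5] [ 0.5076 -0.2382]
50 [ 13.9 -15.3] [ 0.5215 -0.2535]
55 [ 15.2 -14. ] [ 0.5367 -0.2676]
60 [ 16.4 -12.7] [ 0.5531 -0.2802]
65 [ 17.4 -11.2] [ 0.5705 -0.2914]
```

Emit:
step_arm:
  increments:
    - {"tx": -2.8, "ty": -20.5, "tz": 0, "ax": 0, "ay": 0, "az": 5, "claw": 0.14}
    - {"tx": -1, "ty": -20.7, "tz": 0, "ax": 0, "ay": 0, "az": 5, "claw": 0.14}
    - {"tx": 0.8, "ty": -20.7, "tz": 0, "ax": 0, "ay": 0, "az": 5, "claw": 0.14}
    - {"tx": 2.6, "ty": -20.5, "tz": 0, "ax": 0, "ay": 0, "az": 5, "claw": 0.14}
    - {"tx": 4.4, "ty": -20.2, "tz": 0, "ax": 0, "ay": 0, "az": 5, "claw": 0.14}
    - {"tx": 6.1, "ty": -19.8, "tz": 0, "ax": 0, "ay": 0, "az": 5, "claw": 0.14}
    - {"tx": 7.8, "ty": -19.2, "tz": 0, "ax": 0, "ay": 0, "az": 5, "claw": 0.14}
    - {"tx": 9.5, "ty": -18.4, "tz": 0, "ax": 0, "ay": 0, "az": 5, "claw": 0.14}
    - {"tx": 11.1, "ty": -17.5, "tz": 0, "ax": 0, "ay": 0, "az": 5, "claw": 0.14}
    - {"tx": 12.5, "ty": -16.5, "tz": 0, "ax": 0, "ay": 0, "az": 5, "claw": 0.14}
    - {"tx": 13.9, "ty": -15.3, "tz": 0, "ax": 0, "ay": 0, "az": 5, "claw": 0.14}
    - {"tx": 0, "ty": 0, "tz": 0, "ax": 0, "ay": 0, "az": 0, "claw": 0.14}

```text
time_s: 10.1
tcp_pos: [0.5237, -0.2562, 0.1183]
eef_rot: [-179.9, 0.0, -135.9]
contact_force: [0.0, 0.5, 0.0]
gripper_width: 0.0501
```

Emit:
step_arm:
  increments:
    - {"tx": 7.5, "ty": -7.2, "tz": 0, "ax": 0, "ay": 0, "az": 2.5, "claw": 0.14}
    - {"tx": 7.6, "ty": -7, "tz": 0, "ax": 0, "ay": 0, "az": 2.5, "claw": 0.14}
    - {"tx": 3.2, "ty": -2.6, "tz": 0, "ax": 0, "ay": 0, "az": 1, "claw": 0.14}
    - {"tx": 0, "ty": 0, "tz": 0, "ax": 0, "ay": 0, "az": 0, "claw": 0.14}

```text
time_s: 10.5
tcp_pos: [0.5404, -0.271, 0.1176]
eef_rot: [-179.9, 0.0, -130.1]
contact_force: [0.2, -0.3, 0.2]
gripper_width: 0.05
```

Emit:
step_arm:
  increments:
    - {"tx": 3.2, "ty": -2.6, "tz": 0, "ax": 0, "ay": 0, "az": 1, "claw": 0.14}
    - {"tx": 3.2, "ty": -2.5, "tz": 0, "ax": 0, "ay": 0, "az": 1, "claw": 0.14}
    - {"tx": 0, "ty": 0, "tz": 0, "ax": 0, "ay": 0, "az": 0, "claw": 0.14}

```text
time_s: 10.8
tcp_pos: [0.5457, -0.2752, 0.1168]
eef_rot: [179.9, -0.0, -127.9]
contact_force: [-2.3, 1.0, 2.6]
gripper_width: 0.0512
```

Emit:
step_arm:
  increments:
    - {"tx": 1.6, "ty": -1.2, "tz": 0, "ax": 0, "ay": 0, "az": 0.5, "claw": 0.14}
    - {"tx": 1.6, "ty": -1.2, "tz": 0, "ax": 0, "ay": 0, "az": 0.5, "claw": 0.14}
    - {"tx": 0, "ty": 0, "tz": 0, "ax": 0, "ay": 0, "az": 0, "claw": 0.14}

```text
time_s: 11.1
tcp_pos: [0.5459, -0.2753, 0.1161]
eef_rot: [179.5, -0.1, -127.0]
contact_force: [-13.6, 18.3, 14.6]
gripper_width: 0.0511
```

It's against the open stop (about 23 N, no further motion). I'll back off slightly, lift clear and look.

Emit:
step_arm:
  increments:
    - {"tx": -6, "ty": 5, "tz": 0, "ax": 0, "ay": 0, "az": 0, "claw": 0.14}
    - {"tx": 0, "ty": 0, "tz": 30, "ax": 0, "ay": 0, "az": 0, "claw": 0.14}
    - {"tx": 0, "ty": 0, "tz": 50, "ax": 0, "ay": 0, "az": 0, "claw": 0.14}
    - {"tx": 0, "ty": 0, "tz": 50, "ax": 0, "ay": 0, "az": 0, "claw": 0.14}
    - {"tx": -40, "ty": -25, "tz": 20, "ax": 0, "ay": 0, "az": -8, "claw": 0.14}
    - {"tx": -40, "ty": -25, "tz": 0, "ax": 0, "ay": 0, "az": -8, "claw": 0.14}
    - {"tx": -30, "ty": -25, "tz": 0, "ax": 0, "ay": 0, "az": -8, "claw": 0.14}
    - {"tx": 0, "ty": 0, "tz": 0, "ax": 0, "ay": 0, "az": 0, "claw": 0.14}

```text
time_s: 11.9
tcp_pos: [0.4322, -0.3496, 0.2674]
eef_rot: [-179.9, 0.1, -151.4]
contact_force: [-0.2, 0.6, -0.1]
gripper_width: 0.0499
```

```bash
python3 - <<'E'
from h import *
st=r.get_state();print(st['tcp_pos'],st['eef_rot'],st['joints'])
s=cap('scene');t=cap('top');pickle.dump((s,t),open('k2.pkl','wb'))
a=cv2.resize(s['image'][190:340,230:400],None,fx=2.3,fy=2.3,interpolation=cv2.INTER_CUBIC);b=cv2.resize(t['image'][165:300,290:440],None,fx=2.6,fy=2.6,interpolation=cv2.INTER_CUBIC)
h=max(a.shape[0],b.shape[0]);o=np.zeros((h,a.shape[1]+b.shape[1],3),np.uint8);o[:a.shape[0],:a.shape[1]]=a;o[:b.shape[0],a.shape[1]:]=b;cv2.imwrite('pics/k2.png',o);print(o.shape)
X=np.vstack([cloud(s).reshape(-1,3),cloud(t).reshape(-1,3)])
C=np.array([.568,-.0585]);a=np.radians(-12.9);f=(X[:,:2]-C)@np.array([[np.cos(a),-np.sin(a)],[np.sin(a),np.cos(a)]])
print('plughead candidates (fixture frame)')
for px in(-72,-24,24,72):
    m=(abs(f[:,0]*1000-px)<20)&(abs(f[:,1])<.03)&(X[:,2]>.094)&(X[:,2]<.106)
    if m.sum()>5: q=f[m]*1000; print(px,m.sum(),np.percentile(q,[3,97],0).round(1),np.median(X[m],0).round(4))
    else: print(px,m.sum())
m=(abs(X[:,2]-.115)<.004)&(f[:,1]<-.03)&(f[:,1]>-.26)&(abs(f[:,0])<.15); q=f[m]; 
v=q.mean(0)-[.125,0];print('keeper angle',m.sum(),np.arctan2(-v[1],-v[0]))
E
```

```text
[ 0.43216959 -0.34958224  0.26739896] [-1.79872080e+02  6.38853950e-02 -1.51389559e+02] [-1.87571679e+01  8.45492556e+00 -1.27326846e+01  4.25511918e-02
 -6.86750136e+01 -4.26478888e+01]
(351, 781, 3)
plughead candidates (fixture frame)
-72 0
-24 187 [[-38.8 -11.6]
 [ -6.9  14.8]] [ 0.5463 -0.0519  0.0998]
24 186 [[  9.9 -10.7]
 [ 40.   14.9]] [ 0.5934 -0.0621  0.1002]
72 17 [[75.3 17.6]
 [86.3 27.5]] [ 0.6552 -0.0537  0.0989]
keeper angle 943 1.1105414300071403
```

View pics/k2.png

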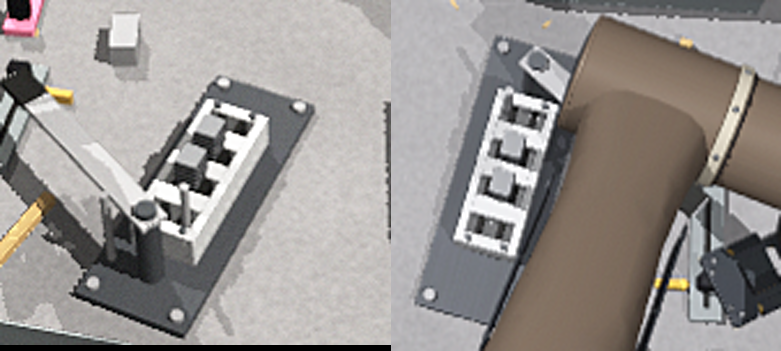

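The keeper is fully open, measured at 1.11 rad. Plugs 1 and 2 are present and ports 0 and 3 are empty. Next is plug 1.

Emit:
step_arm:
  increments:
    - {"tx": 14.2, "ty": 37.2, "tz": 0, "ax": 0, "ay": 0, "az": -5.2, "claw": 0.14}
    - {"tx": 14.2, "ty": 37.2, "tz": 0, "ax": 0, "ay": 0, "az": -5.2, "claw": 0.14}
    - {"tx": 14.2, "ty": 37.2, "tz": 0, "ax": 0, "ay": 0, "az": -5.2, "claw": 0.14}
    - {"tx": 14.2, "ty": 37.2, "tz": 0, "ax": 0, "ay": 0, "az": -5.2, "claw": 0.14}
    - {"tx": 14.2, "ty": 37.2, "tz": 0, "ax": 0, "ay": 0, "az": -5.2, "claw": 0.14}
    - {"tx": 14.2, "ty": 37.2, "tz": 0, "ax": 0, "ay": 0, "az": -5.2, "claw": 0.14}
    - {"tx": 14.2, "ty": 37.2, "tz": 0, "ax": 0, "ay": 0, "az": -5.2, "claw": 0.14}
    - {"tx": 14.2, "ty": 37.2, "tz": 0, "ax": 0, "ay": 0, "az": -5.1, "claw": 0.14}
    - {"tx": 0, "ty": 0, "tz": -45, "ax": 0, "ay": 0, "az": 0, "claw": 0.14}
    - {"tx": 0, "ty": 0, "tz": -45, "ax": 0, "ay": 0, "az": 0, "claw": 0.14}
    - {"tx": 0, "ty": 0, "tz": 0, "ax": 0, "ay": 0, "az": 0, "claw": 0.14}
    - {"tx": 0, "ty": 0, "tz": 0, "ax": 0, "ay": 0, "az": 0, "claw": 0.14}

```text
time_s: 13.2
tcp_pos: [0.549, -0.0493, 0.1767]
eef_rot: [-179.9, -0.0, 167.6]
contact_force: [0.4, -0.4, 0.5]
gripper_width: 0.05
```

Emit:
step_arm:
  increments:
    - {"tx": -2.9, "ty": -2.5, "tz": -40, "ax": 0, "ay": 0, "az": -0.5, "claw": 0.14}
    - {"tx": 0, "ty": 0, "tz": -30, "ax": 0, "ay": 0, "az": 0, "claw": 0.14}
    - {"tx": 0, "ty": 0, "tz": -20, "ax": 0, "ay": 0, "az": 0, "claw": 0.14}
    - {"tx": 0, "ty": 0, "tz": 0, "ax": 0, "ay": 0, "az": 0, "claw": 0.14}
    - {"tx": 0, "ty": 0, "tz": 0, "ax": 0, "ay": 0, "az": 0, "claw": -1}
    - {"tx": 0, "ty": 0, "tz": 0, "ax": 0, "ay": 0, "az": 0, "claw": -1}
    - {"tx": 0, "ty": 0, "tz": 0, "ax": 0, "ay": 0, "az": 0, "claw": -1}
    - {"tx": 0, "ty": 0, "tz": 0, "ax": 0, "ay": 0, "az": 0, "claw": -1}
  newtons: 35

```text
time_s: 14.0
tcp_pos: [0.5461, -0.0528, 0.0879]
eef_rot: [-180.0, 0.1, 167.1]
contact_force: [-0.1, -0.5, 3.4]
gripper_width: 0.0258
```

Emit:
step_arm:
  increments:
    - {"tx": -0.7, "ty": -3, "tz": -0.1, "ax": 3.9, "ay": -0.9, "az": 0, "claw": -1}
    - {"tx": -0.7, "ty": -3, "tz": -0.3, "ax": 3.9, "ay": -0.9, "az": 0, "claw": -1}
    - {"tx": 0, "ty": 0, "tz": 0, "ax": 0, "ay": 0, "az": 0, "claw": -1}

```text
time_s: 14.3
tcp_pos: [0.5452, -0.0586, 0.0881]
eef_rot: [171.8, 0.2, 166.9]
contact_force: [-1.7, 6.4, 11.0]
gripper_width: 0.0261
```

Emit:
step_arm:
  increments:
    - {"tx": 1.4, "ty": 6, "tz": 0.4, "ax": -7.8, "ay": 1.8, "az": 0, "claw": -1}
    - {"tx": 1.4, "ty": 6, "tz": -0.4, "ax": -7.8, "ay": 1.8, "az": 0, "claw": -1}
    - {"tx": 0, "ty": 0, "tz": 0, "ax": 0, "ay": 0, "az": 0, "claw": -1}

```text
time_s: 14.6
tcp_pos: [0.5484, -0.0464, 0.0885]
eef_rot: [-171.7, 0.2, 167.3]
contact_force: [4.6, -18.8, 14.5]
gripper_width: 0.026
```

Emit:
step_arm:
  increments:
    - {"tx": -1.4, "ty": -6, "tz": 2.4, "ax": 7.8, "ay": -1.8, "az": 0, "claw": -1}
    - {"tx": 0, "ty": 0, "tz": 1.5, "ax": 0, "ay": 0, "az": 0, "claw": -1}
    - {"tx": 0, "ty": 0, "tz": 0, "ax": 0, "ay": 0, "az": 0, "claw": -1}

```text
time_s: 14.9
tcp_pos: [0.5458, -0.053, 0.0907]
eef_rot: [179.7, 0.1, 166.9]
contact_force: [-0.3, 2.0, -0.2]
gripper_width: 0.0257
```

Emit:
step_arm:
  increments:
    - {"tx": -1.5, "ty": -6.4, "tz": 0, "ax": 7.8, "ay": -1.8, "az": 0, "claw": -1}
    - {"tx": 0, "ty": 0, "tz": 0, "ax": 0, "ay": 0, "az": 0, "claw": -1}
    - {"tx": 1.5, "ty": 6.4, "tz": 0, "ax": -7.8, "ay": 1.8, "az": 0, "claw": -1}
    - {"tx": 1.5, "ty": 6.4, "tz": 0, "ax": -7.8, "ay": 1.8, "az": 0, "claw": -1}
    - {"tx": 0, "ty": 0, "tz": 0, "ax": 0, "ay": 0, "az": 0, "claw": -1}
    - {"tx": -1.5, "ty": -6.4, "tz": 2.5, "ax": 7.8, "ay": -1.8, "az": 0, "claw": -1}
    - {"tx": 0, "ty": 0, "tz": 1.5, "ax": 0, "ay": 0, "az": 0, "claw": -1}
    - {"tx": 0, "ty": 0, "tz": 0, "ax": 0, "ay": 0, "az": 0, "claw": -1}

```text
time_s: 15.7
tcp_pos: [0.5452, -0.0528, 0.0939]
eef_rot: [179.8, -0.0, 166.9]
contact_force: [0.1, 2.2, 0.4]
gripper_width: 0.0262
```

Emit:
step_arm:
  increments:
    - {"tx": -1.5, "ty": -6.6, "tz": 0, "ax": 7.8, "ay": -1.8, "az": 0, "claw": -1}
    - {"tx": 0, "ty": 0, "tz": 0, "ax": 0, "ay": 0, "az": 0, "claw": -1}
    - {"tx": 1.5, "ty": 6.6, "tz": 0, "ax": -7.8, "ay": 1.8, "az": 0, "claw": -1}
    - {"tx": 1.5, "ty": 6.6, "tz": 0, "ax": -7.8, "ay": 1.8, "az": 0, "claw": -1}
    - {"tx": 0, "ty": 0, "tz": 0, "ax": 0, "ay": 0, "az": 0, "claw": -1}
    - {"tx": -1.5, "ty": -6.6, "tz": 2.5, "ax": 7.8, "ay": -1.8, "az": 0, "claw": -1}
    - {"tx": 0, "ty": 0, "tz": 1.5, "ax": 0, "ay": 0, "az": 0, "claw": -1}
    - {"tx": 0, "ty": 0, "tz": 0, "ax": 0, "ay": 0, "az": 0, "claw": -1}

```text
time_s: 16.5
tcp_pos: [0.5448, -0.0527, 0.0975]
eef_rot: [179.9, -0.1, 166.9]
contact_force: [-1.9, 2.2, 1.6]
gripper_width: 0.0258
```

```bash
cat > chk.py <<'E'
from h import *
import sys
st=r.get_state();print(st['time_s'],st['tcp_pos'].round(4),st['contact_force'].round(1),st['moment'].round(2),st['gripper_width'].round(4))
C=np.array([.5694,-.0569]);a=np.radians(-12.9);M=np.array([[np.cos(a),-np.sin(a)],[np.sin(a),np.cos(a)]])
for n in('scene','top'):
    c=cap(n);X=cloud(c).reshape(-1,3);f=(X[:,:2]-C)@M
    g=cv2.cvtColor(c['image'],cv2.COLOR_BGR2GRAY).ravel()
    m=(abs(f[:,0])<.096)&(f[:,1]<.036)&(f[:,1]>-.036)&((abs(f[:,1])>.018)|(abs(f[:,0]-.048)<.004))&(X[:,2]>.045)&(X[:,2]<.085)&(g>190)
    print(n,'block top z',m.sum(),np.median(X[m,2]) if m.sum() else None)
    if len(sys.argv)>1: cv2.imwrite(f'pics/{sys.argv[1]}_{n}.png',cv2.resize(c['image'][165:320,240:430],None,fx=4,fy=3.8,interpolation=cv2.INTER_CUBIC))
E
python3 chk.py
```

```text
Traceback (most recent call last):
  File "chk.py", line 3, in <module>
    st=r.get_state();print(st['time_s'],st['tcp_pos'].round(4),st['contact_force'].round(1),st['moment'].round(2),st['gripper_width'].round(4))
                                                                                                                  ^^^^^^^^^^^^^^^^^^^^^^^^^
AttributeError: 'float' object has no attribute 'round'
```

```bash
sed -i "s/st\['gripper_width'\].round(4)/st['gripper_width']/" chk.py; python3 chk.py p1; python3 - <<'E'
import numpy as np,pickle
E
```

```text
16.5 [ 0.5448 -0.0527  0.0975] [-1.9  2.2  1.6] [1.12 0.48 0.11] 0.025788531063408407
scene block top z 301 0.055947469269937426
top block top z 83 0.0578758361958265
```

View pics/p1_scene.png

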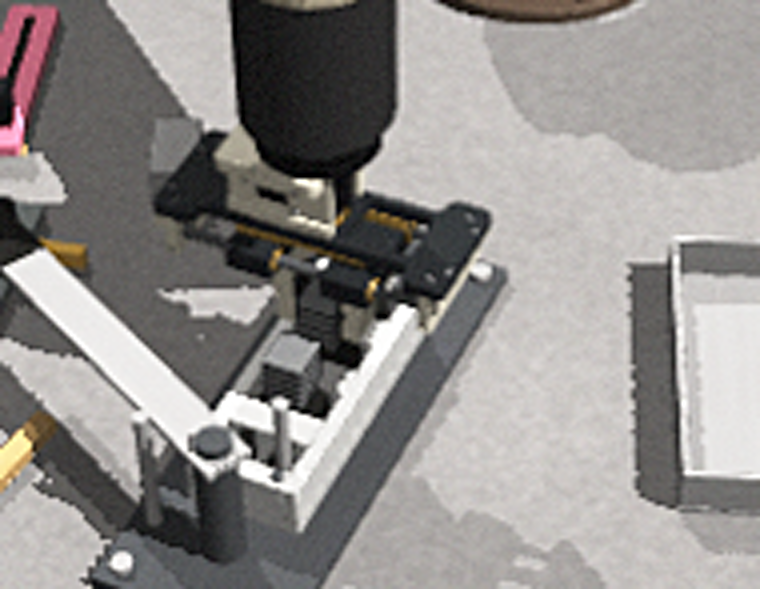

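The block is seated (top about 57 mm) and plug 1 is rising in the fingers. I'll keep going.

Emit:
step_arm:
  increments:
    - {"tx": -1, "ty": -6.9, "tz": 0, "ax": 7.8, "ay": -1.8, "az": 0, "claw": -1}
    - {"tx": 0, "ty": 0, "tz": 0, "ax": 0, "ay": 0, "az": 0, "claw": -1}
    - {"tx": 1.6, "ty": 6.9, "tz": 0, "ax": -7.8, "ay": 1.8, "az": 0, "claw": -1}
    - {"tx": 1.6, "ty": 6.9, "tz": 0, "ax": -7.8, "ay": 1.8, "az": 0, "claw": -1}
    - {"tx": 0, "ty": 0, "tz": 0, "ax": 0, "ay": 0, "az": 0, "claw": -1}
    - {"tx": -1.6, "ty": -6.9, "tz": 2.5, "ax": 7.8, "ay": -1.8, "az": 0, "claw": -1}
    - {"tx": 0, "ty": 0, "tz": 1.5, "ax": 0, "ay": 0, "az": 0, "claw": -1}
    - {"tx": 0, "ty": 0, "tz": 0, "ax": 0, "ay": 0, "az": 0, "claw": -1}

```text
time_s: 17.4
tcp_pos: [0.5452, -0.0528, 0.1013]
eef_rot: [179.9, -0.2, 166.9]
contact_force: [-1.9, 3.4, 1.2]
gripper_width: 0.0258
```

Emit:
step_arm:
  increments:
    - {"tx": -1.8, "ty": -7.8, "tz": 0, "ax": 8.3, "ay": -1.9, "az": 0, "claw": -1}
    - {"tx": 0, "ty": 0, "tz": 0, "ax": 0, "ay": 0, "az": 0, "claw": -1}
    - {"tx": 1.8, "ty": 7.8, "tz": 0, "ax": -8.3, "ay": 1.9, "az": 0, "claw": -1}
    - {"tx": 1.8, "ty": 7.8, "tz": 0, "ax": -8.3, "ay": 1.9, "az": 0, "claw": -1}
    - {"tx": 0, "ty": 0, "tz": 0, "ax": 0, "ay": 0, "az": 0, "claw": -1}
    - {"tx": -1.8, "ty": -7.8, "tz": 2.5, "ax": 8.3, "ay": -1.9, "az": 0, "claw": -1}
    - {"tx": 0, "ty": 0, "tz": 1.5, "ax": 0, "ay": 0, "az": 0, "claw": -1}
    - {"tx": 0, "ty": 0, "tz": 0, "ax": 0, "ay": 0, "az": 0, "claw": -1}

```text
time_s: 18.2
tcp_pos: [0.5446, -0.0529, 0.1048]
eef_rot: [179.9, -0.3, 166.8]
contact_force: [-1.3, 6.1, 0.3]
gripper_width: 0.0258
```

```bash
python3 chk.py
```

```text
18.2 [ 0.5446 -0.0529  0.1048] [-1.3  6.1  0.3] [2.5  0.52 0.08] 0.025765487176554087
scene block top z 340 0.05579388107535463
top block top z 91 0.057754855220208935
```

Emit:
step_arm:
  increments:
    - {"tx": -0.7, "ty": -4.6, "tz": 0, "ax": 4.9, "ay": -1.1, "az": 0, "claw": -1}
    - {"tx": -0.7, "ty": -4.6, "tz": 0, "ax": 4.9, "ay": -1.1, "az": 0, "claw": -1}
    - {"tx": 0, "ty": 0, "tz": 0, "ax": 0, "ay": 0, "az": 0, "claw": -1}
    - {"tx": 1.4, "ty": 6.2, "tz": 0, "ax": -6.5, "ay": 1.5, "az": 0, "claw": -1}
    - {"tx": 1.4, "ty": 6.2, "tz": 0, "ax": -6.5, "ay": 1.5, "az": 0, "claw": -1}
    - {"tx": 1.4, "ty": 6.2, "tz": 0, "ax": -6.5, "ay": 1.5, "az": 0, "claw": -1}
    - {"tx": 0, "ty": 0, "tz": 0, "ax": 0, "ay": 0, "az": 0, "claw": -1}
    - {"tx": -1.1, "ty": -4.7, "tz": 2, "ax": 4.9, "ay": -1.1, "az": 0, "claw": -1}
    - {"tx": -1.1, "ty": -4.7, "tz": 2, "ax": 4.9, "ay": -1.1, "az": 0, "claw": -1}
    - {"tx": 0, "ty": 0, "tz": 0, "ax": 0, "ay": 0, "az": 0, "claw": -1}

```text
time_s: 19.3
tcp_pos: [0.5449, -0.0534, 0.1087]
eef_rot: [179.7, -0.4, 166.8]
contact_force: [-2.0, 10.0, -2.0]
gripper_width: 0.0261
```

Emit:
step_arm:
  increments:
    - {"tx": -1.1, "ty": -4.9, "tz": 0, "ax": 4.9, "ay": -1.1, "az": 0, "claw": -1}
    - {"tx": -1.1, "ty": -4.9, "tz": 0, "ax": 4.9, "ay": -1.1, "az": 0, "claw": -1}
    - {"tx": 0, "ty": 0, "tz": 0, "ax": 0, "ay": 0, "az": 0, "claw": -1}
    - {"tx": 1.5, "ty": 6.5, "tz": 0, "ax": -6.5, "ay": 1.5, "az": 0, "claw": -1}
    - {"tx": 1.5, "ty": 6.5, "tz": 0, "ax": -6.5, "ay": 1.5, "az": 0, "claw": -1}
    - {"tx": 1.5, "ty": 6.5, "tz": 0, "ax": -6.5, "ay": 1.5, "az": 0, "claw": -1}
    - {"tx": 0, "ty": 0, "tz": 0, "ax": 0, "ay": 0, "az": 0, "claw": -1}
    - {"tx": -1.1, "ty": -4.9, "tz": 2, "ax": 4.9, "ay": -1.1, "az": 0, "claw": -1}
    - {"tx": -1.1, "ty": -4.9, "tz": 2, "ax": 4.9, "ay": -1.1, "az": 0, "claw": -1}
    - {"tx": 0, "ty": 0, "tz": 0, "ax": 0, "ay": 0, "az": 0, "claw": -1}

```text
time_s: 20.3
tcp_pos: [0.5454, -0.0535, 0.1125]
eef_rot: [179.6, -0.5, 166.8]
contact_force: [2.2, 8.8, -5.0]
gripper_width: 0.026
```

```bash
python3 chk.py
```

```text
20.3 [ 0.5454 -0.0535  0.1125] [ 2.2  8.8 -5. ] [ 3.21 -0.49  0.1 ] 0.02598742729721236
scene block top z 342 0.05586153915155587
top block top z 97 0.05703751717087951
```

Emit:
step_arm:
  increments:
    - {"tx": -1, "ty": -5, "tz": 0, "ax": 5.4, "ay": -1.2, "az": 0, "claw": -1}
    - {"tx": -1, "ty": -5, "tz": 0, "ax": 5.4, "ay": -1.2, "az": 0, "claw": -1}
    - {"tx": 0, "ty": 0, "tz": 0, "ax": 0, "ay": 0, "az": 0, "claw": -1}
    - {"tx": 1.7, "ty": 7.3, "tz": 0, "ax": -7.2, "ay": 1.6, "az": 0, "claw": -1}
    - {"tx": 1.7, "ty": 7.3, "tz": 0, "ax": -7.2, "ay": 1.6, "az": 0, "claw": -1}
    - {"tx": 1.7, "ty": 7.3, "tz": 0, "ax": -7.2, "ay": 1.6, "az": 0, "claw": -1}
    - {"tx": 0, "ty": 0, "tz": 0, "ax": 0, "ay": 0, "az": 0, "claw": -1}
    - {"tx": -1.2, "ty": -5.5, "tz": 2, "ax": 5.4, "ay": -1.2, "az": 0, "claw": -1}
    - {"tx": -1.2, "ty": -5.5, "tz": 2, "ax": 5.4, "ay": -1.2, "az": 0, "claw": -1}
    - {"tx": 0, "ty": 0, "tz": 0, "ax": 0, "ay": 0, "az": 0, "claw": -1}

```text
time_s: 21.4
tcp_pos: [0.5465, -0.0536, 0.1183]
eef_rot: [179.7, -0.4, 166.8]
contact_force: [-1.6, 2.1, 5.6]
gripper_width: 0.0258
```

```bash
python3 chk.py
```

```text
21.4 [ 0.5465 -0.0536  0.1183] [-1.6  2.1  5.6] [ 0.71  0.77 -0.03] 0.0258040921537407
scene block top z 335 0.055994948555313395
top block top z 98 0.057842917059800346
```

Emit:
step_arm:
  increments:
    - {"tx": -1.2, "ty": -5.5, "tz": 0, "ax": 5.4, "ay": -1.2, "az": 0, "claw": -1}
    - {"tx": -1.2, "ty": -5.5, "tz": 0, "ax": 5.4, "ay": -1.2, "az": 0, "claw": -1}
    - {"tx": 1.7, "ty": 7.3, "tz": 0, "ax": -7.2, "ay": 1.6, "az": 0, "claw": -1}
    - {"tx": 1.7, "ty": 7.3, "tz": 0, "ax": -7.2, "ay": 1.6, "az": 0, "claw": -1}
    - {"tx": 1.7, "ty": 7.3, "tz": 0, "ax": -7.2, "ay": 1.6, "az": 0, "claw": -1}
    - {"tx": -1.2, "ty": -5.5, "tz": 2, "ax": 5.4, "ay": -1.2, "az": 0, "claw": -1}
    - {"tx": -1.2, "ty": -5.5, "tz": 2, "ax": 5.4, "ay": -1.2, "az": 0, "claw": -1}
    - {"tx": 0, "ty": 0, "tz": 2, "ax": 0, "ay": 0, "az": 0, "claw": -1}
    - {"tx": 0, "ty": 0, "tz": 4, "ax": 0, "ay": 0, "az": 0, "claw": -1}
    - {"tx": 0, "ty": 0, "tz": 20, "ax": 0, "ay": 0, "az": 0, "claw": -1}
    - {"tx": 0, "ty": 0, "tz": 35, "ax": 0, "ay": 0, "az": 0, "claw": -1}
    - {"tx": 0, "ty": 0, "tz": 35, "ax": 0, "ay": 0, "az": 0, "claw": -1}

```text
time_s: 22.7
tcp_pos: [0.5459, -0.0527, 0.2175]
eef_rot: [-180.0, -0.6, 166.9]
contact_force: [0.9, -0.2, -0.3]
gripper_width: 0.0256
```

```bash
python3 chk.py p2; python3 - <<'E'
from h import *
t=cap('top');X=cloud(t);z=X[...,2]
m=(X[...,0]>.33)&(X[...,0]<.62)&(X[...,1]>.12)&(X[...,1]<.42)&(z>.034)&(z<.047)
n,l,st,_=cv2.connectedComponentsWithStats(m.astype(np.uint8),connectivity=8);k=1+st[1:,4].argmax();q=X[l==k]
print('tray',cv2.minAreaRect(np.float32(q[:,:2]*1000)),m.sum())
E
```

```text
22.7 [ 0.5459 -0.0527  0.2175] [ 0.9 -0.2 -0.3] [ 0.02 -0.25 -0.03] 0.025577667042044918
scene block top z 471 0.05615815946081536
top block top z 202 0.057783705667146856
tray ((467.13958740234375, 344.04632568359375), (170.30519104003906, 5.713271141052246), 8.119833946228027) 169
```

View pics/p2_scene.png

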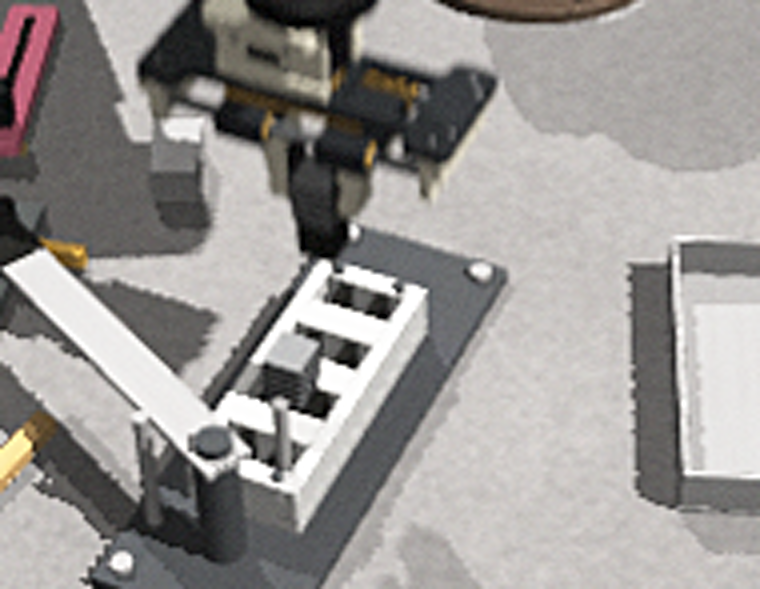

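Plug 1 is out and held, the block stayed seated, and the tray is unmoved. I'll carry the plug to the tray.

Emit:
step_arm:
  increments:
    - {"tx": -12.9, "ty": 34.2, "tz": 0, "ax": 0, "ay": 0, "az": 0, "claw": -1}
    - {"tx": -12.9, "ty": 34.2, "tz": 0, "ax": 0, "ay": 0, "az": 0, "claw": -1}
    - {"tx": -12.9, "ty": 34.2, "tz": 0, "ax": 0, "ay": 0, "az": 0, "claw": -1}
    - {"tx": -12.9, "ty": 34.2, "tz": 0, "ax": 0, "ay": 0, "az": 0, "claw": -1}
    - {"tx": -12.9, "ty": 34.2, "tz": 0, "ax": 0, "ay": 0, "az": 0, "claw": -1}
    - {"tx": -12.9, "ty": 34.2, "tz": 0, "ax": 0, "ay": 0, "az": 0, "claw": -1}
    - {"tx": -12.9, "ty": 34.2, "tz": 0, "ax": 0, "ay": 0, "az": 0, "claw": -1}
    - {"tx": -12.9, "ty": 34.2, "tz": 0, "ax": 0, "ay": 0, "az": 0, "claw": -1}
    - {"tx": -12.9, "ty": 34.2, "tz": 0, "ax": 0, "ay": 0, "az": 0, "claw": -1}
    - {"tx": 0, "ty": 0, "tz": -40, "ax": 0, "ay": 0, "az": 0, "claw": -1}
    - {"tx": 0, "ty": 0, "tz": -35, "ax": 0, "ay": 0, "az": 0, "claw": -1}
    - {"tx": 0, "ty": 0, "tz": 0, "ax": 0, "ay": 0, "az": 0, "claw": -1}

```text
time_s: 24.05
tcp_pos: [0.4273, 0.2528, 0.1371]
eef_rot: [-179.7, -0.8, 166.9]
contact_force: [0.2, 0.3, -1.1]
gripper_width: 0.0258
```

Emit:
step_arm:
  increments:
    - {"tx": 0, "ty": 0, "tz": -30, "ax": 0, "ay": 0, "az": 0, "claw": -1}
    - {"tx": 0, "ty": 0, "tz": -20, "ax": 0, "ay": 0, "az": 0, "claw": -1}
    - {"tx": 0, "ty": 0, "tz": -14, "ax": 0, "ay": 0, "az": 0, "claw": -1}
    - {"tx": 0, "ty": 0, "tz": 0, "ax": 0, "ay": 0, "az": 0, "claw": -1}
    - {"tx": 0, "ty": 0, "tz": 0, "ax": 0, "ay": 0, "az": 0, "claw": -1}

```text
time_s: 24.55
tcp_pos: [0.4307, 0.2555, 0.079]
eef_rot: [179.8, -0.5, 167.0]
contact_force: [0.2, 0.2, -0.4]
gripper_width: 0.026
```

Emit:
step_arm:
  increments:
    - {"tx": 0, "ty": 0, "tz": -5, "ax": 0, "ay": 0, "az": 0, "claw": -1}
    - {"tx": 0, "ty": 0, "tz": -4, "ax": 0, "ay": 0, "az": 0, "claw": -1}
    - {"tx": 0, "ty": 0, "tz": 0, "ax": 0, "ay": 0, "az": 0, "claw": -1}

```text
time_s: 24.85
tcp_pos: [0.4312, 0.2559, 0.0708]
eef_rot: [179.7, -0.4, 167.0]
contact_force: [-1.6, -2.2, 13.8]
gripper_width: 0.0259
```

Emit:
step_arm:
  increments:
    - {"tx": 0, "ty": 0, "tz": 0, "ax": 0, "ay": 0, "az": 0, "claw": 0.14}
    - {"tx": 0, "ty": 0, "tz": 0, "ax": 0, "ay": 0, "az": 0, "claw": 0.14}
    - {"tx": 0, "ty": 0, "tz": 0, "ax": 0, "ay": 0, "az": 0, "claw": 0.14}
    - {"tx": 0, "ty": 0, "tz": 0, "ax": 0, "ay": 0, "az": 0, "claw": 0.14}
    - {"tx": 0, "ty": 0, "tz": 30, "ax": 0, "ay": 0, "az": 0, "claw": 0.14}
    - {"tx": 0, "ty": 0, "tz": 40, "ax": 0, "ay": 0, "az": 0, "claw": 0.14}
    - {"tx": 0, "ty": 0, "tz": 40, "ax": 0, "ay": 0, "az": 0, "claw": 0.14}
    - {"tx": 0, "ty": 0, "tz": 30, "ax": 0, "ay": 0, "az": 0, "claw": 0.14}

```text
time_s: 25.65
tcp_pos: [0.4305, 0.2553, 0.2115]
eef_rot: [179.7, -0.5, 166.9]
contact_force: [0.1, 0.4, -0.9]
gripper_width: 0.05
```

Emit:
step_arm:
  increments:
    - {"tx": 16.2, "ty": -31.7, "tz": 0, "ax": 0, "ay": 0, "az": 0, "claw": 0.14}
    - {"tx": 16.2, "ty": -31.7, "tz": 0, "ax": 0, "ay": 0, "az": 0, "claw": 0.14}
    - {"tx": 16.2, "ty": -31.7, "tz": 0, "ax": 0, "ay": 0, "az": 0, "claw": 0.14}
    - {"tx": 16.2, "ty": -31.7, "tz": 0, "ax": 0, "ay": 0, "az": 0, "claw": 0.14}
    - {"tx": 16.2, "ty": -31.7, "tz": 0, "ax": 0, "ay": 0, "az": 0, "claw": 0.14}
    - {"tx": 16.2, "ty": -31.7, "tz": 0, "ax": 0, "ay": 0, "az": 0, "claw": 0.14}
    - {"tx": 16.2, "ty": -31.7, "tz": 0, "ax": 0, "ay": 0, "az": 0, "claw": 0.14}
    - {"tx": 16.2, "ty": -31.7, "tz": 0, "ax": 0, "ay": 0, "az": 0, "claw": 0.14}
    - {"tx": 16.2, "ty": -31.7, "tz": 0, "ax": 0, "ay": 0, "az": 0, "claw": 0.14}
    - {"tx": 16.2, "ty": -31.7, "tz": -15, "ax": 0, "ay": 0, "az": 0, "claw": 0.14}
    - {"tx": 0, "ty": 0, "tz": -25, "ax": 0, "ay": 0.4, "az": 0, "claw": 0.14}
    - {"tx": 0, "ty": 0, "tz": 0, "ax": 0, "ay": 0, "az": 0, "claw": 0.14}

```text
time_s: 26.85
tcp_pos: [0.5902, -0.063, 0.1652]
eef_rot: [180.0, -1.3, 166.8]
contact_force: [-0.4, -0.4, 0.2]
gripper_width: 0.0499
```

```bash
python3 - <<'E'
from h import *
st=r.get_state();print(st['tcp_pos'],st['eef_rot'])
t=cap('top','tr1');X=cloud(t);z=X[...,2]
m=(X[...,0]>.33)&(X[...,0]<.65)&(X[...,1]>.12)&(X[...,1]<.42)&(z>.034)&(z<.047)
n,l,s,_=cv2.connectedComponentsWithStats(m.astype(np.uint8),connectivity=8);k=1+s[1:,4].argmax();q=X[l==k]
print('tray',cv2.minAreaRect(np.float32(q[:,:2]*1000)),m.sum())
c=cap('scene');Y=cloud(c)
m=(Y[...,0]>.38)&(Y[...,0]<.57)&(Y[...,1]>.18)&(Y[...,1]<.33)&(Y[...,2]>.015)
print('plug in tray',m.sum(),np.percentile(Y[m],[3,50,97],0).round(3))
m=(abs(Y[...,0]-.593)<.03)&(abs(Y[...,1]+.062)<.03)&(Y[...,2]>.094)&(Y[...,2]<.106);print('plug2',m.sum(),Y[m].mean(0))
E
```

```text
[ 0.59019941 -0.06298721  0.16523587] [179.95284791  -1.30159898 166.7714517 ]
tray ((526.6021118164062, 352.6173095703125), (86.31094360351562, 6.562346458435059), 7.771123886108398) 210
plug in tray 355 [[0.382 0.181 0.019]
 [0.44  0.25  0.072]
 [0.568 0.27  0.575]]
plug2 111 [ 0.59544326 -0.06120456  0.09979339]
```

Emit:
step_arm:
  increments:
    - {"tx": 2.6, "ty": 1, "tz": -30, "ax": -0.3, "ay": -1.25, "az": 0.2, "claw": 0.14}
    - {"tx": 0, "ty": 0, "tz": -30, "ax": 0, "ay": 0, "az": 0, "claw": 0.14}
    - {"tx": 0, "ty": 0, "tz": -17, "ax": 0, "ay": 0, "az": 0, "claw": 0.14}
    - {"tx": 0, "ty": 0, "tz": 0, "ax": 0, "ay": 0, "az": 0, "claw": 0.14}
    - {"tx": 0, "ty": 0, "tz": 0, "ax": 0, "ay": 0, "az": 0, "claw": 0.14}

```text
time_s: 27.45
tcp_pos: [0.5957, -0.0602, 0.0936]
eef_rot: [179.8, 0.5, 167.2]
contact_force: [0.5, 0.0, 0.0]
gripper_width: 0.0498
```

Emit:
step_arm:
  increments:
    - {"tx": -2.5, "ty": -1.5, "tz": -5, "ax": 0.1, "ay": 0.5, "az": 0, "claw": 0.14}
    - {"tx": 0, "ty": 0, "tz": 0, "ax": 0, "ay": 0, "az": 0, "claw": 0.14}
    - {"tx": 0, "ty": 0, "tz": 0, "ax": 0, "ay": 0, "az": 0, "claw": 0.14}
    - {"tx": 0, "ty": 0, "tz": 0, "ax": 0, "ay": 0, "az": 0, "claw": 0.14}

```text
time_s: 27.85
tcp_pos: [0.5926, -0.0624, 0.0875]
eef_rot: [179.9, -0.1, 167.1]
contact_force: [-0.7, -0.8, -0.7]
gripper_width: 0.0502
```

Good. Now grip, then run the same rocking cycles in one pass each.

Emit:
step_arm:
  increments:
    - {"tx": 0, "ty": 0, "tz": 0, "ax": 0, "ay": 0, "az": 0, "claw": -1}
    - {"tx": 0, "ty": 0, "tz": 0, "ax": 0, "ay": 0, "az": 0, "claw": -1}
    - {"tx": 0, "ty": 0, "tz": 0, "ax": 0, "ay": 0, "az": 0, "claw": -1}
    - {"tx": 0, "ty": 0, "tz": 0, "ax": 0, "ay": 0, "az": 0, "claw": -1}

```text
time_s: 28.25
tcp_pos: [0.5921, -0.0632, 0.0871]
eef_rot: [180.0, -0.2, 167.2]
contact_force: [0.9, -2.4, -0.7]
gripper_width: 0.0261
```

Emit:
step_arm:
  increments:
    - {"tx": -1.4, "ty": -6, "tz": 0, "ax": 7.8, "ay": -1.8, "az": 0, "claw": -1}
    - {"tx": 0, "ty": 0, "tz": 0, "ax": 0, "ay": 0, "az": 0, "claw": -1}
    - {"tx": 1.4, "ty": 6, "tz": 0, "ax": -7.8, "ay": 1.8, "az": 0, "claw": -1}
    - {"tx": 1.4, "ty": 6, "tz": 0, "ax": -7.8, "ay": 1.8, "az": 0, "claw": -1}
    - {"tx": 0, "ty": 0, "tz": 0, "ax": 0, "ay": 0, "az": 0, "claw": -1}
    - {"tx": -1.4, "ty": -6, "tz": 2.4, "ax": 7.8, "ay": -1.8, "az": 0, "claw": -1}
    - {"tx": 0, "ty": 0, "tz": 1.4, "ax": 0, "ay": 0, "az": 0, "claw": -1}
    - {"tx": 0, "ty": 0, "tz": 0, "ax": 0, "ay": 0, "az": 0, "claw": -1}

```text
time_s: 29.05
tcp_pos: [0.5925, -0.0632, 0.0911]
eef_rot: [179.9, -0.1, 167.0]
contact_force: [-0.1, 0.7, -0.7]
gripper_width: 0.0258
```

```bash
python3 chk.py
```

```text
29.05 [ 0.5925 -0.0632  0.0911] [-0.1  0.7 -0.7] [-0.13 -0.11 -0.  ] 0.025831424173773144
scene block top z 141 0.055645804091034694
top block top z 160 0.05770483412046999
```

Emit:
step_arm:
  increments:
    - {"tx": -1.5, "ty": -6.4, "tz": 0, "ax": 7.8, "ay": -1.8, "az": 0, "claw": -1}
    - {"tx": 0, "ty": 0, "tz": 0, "ax": 0, "ay": 0, "az": 0, "claw": -1}
    - {"tx": 1.5, "ty": 6.4, "tz": 0, "ax": -7.8, "ay": 1.8, "az": 0, "claw": -1}
    - {"tx": 1.5, "ty": 6.4, "tz": 0, "ax": -7.8, "ay": 1.8, "az": 0, "claw": -1}
    - {"tx": 0, "ty": 0, "tz": 0, "ax": 0, "ay": 0, "az": 0, "claw": -1}
    - {"tx": -1.5, "ty": -6.4, "tz": 2.5, "ax": 7.8, "ay": -1.8, "az": 0, "claw": -1}
    - {"tx": 0, "ty": 0, "tz": 1.3, "ax": 0, "ay": 0, "az": 0, "claw": -1}
    - {"tx": 0, "ty": 0, "tz": 0, "ax": 0, "ay": 0, "az": 0, "claw": -1}

```text
time_s: 29.95
tcp_pos: [0.5924, -0.0629, 0.0948]
eef_rot: [180.0, -0.1, 167.0]
contact_force: [-0.6, -5.6, 1.9]
gripper_width: 0.026
```

Emit:
step_arm:
  increments:
    - {"tx": -1.5, "ty": -6.6, "tz": 0, "ax": 7.8, "ay": -1.8, "az": 0, "claw": -1}
    - {"tx": 0, "ty": 0, "tz": 0, "ax": 0, "ay": 0, "az": 0, "claw": -1}
    - {"tx": 1.5, "ty": 6.6, "tz": 0, "ax": -7.8, "ay": 1.8, "az": 0, "claw": -1}
    - {"tx": 1.5, "ty": 6.6, "tz": 0, "ax": -7.8, "ay": 1.8, "az": 0, "claw": -1}
    - {"tx": 0, "ty": 0, "tz": 0, "ax": 0, "ay": 0, "az": 0, "claw": -1}
    - {"tx": -1.5, "ty": -6.6, "tz": 2.5, "ax": 7.8, "ay": -1.8, "az": 0, "claw": -1}
    - {"tx": 0, "ty": 0, "tz": 1.3, "ax": 0, "ay": 0, "az": 0, "claw": -1}
    - {"tx": 0, "ty": 0, "tz": 0, "ax": 0, "ay": 0, "az": 0, "claw": -1}

```text
time_s: 30.75
tcp_pos: [0.5923, -0.0627, 0.0985]
eef_rot: [-180.0, -0.2, 167.1]
contact_force: [-0.8, -4.2, 2.5]
gripper_width: 0.0261
```

```bash
python3 chk.py
```

```text
30.75 [ 0.5923 -0.0627  0.0985] [-0.8 -4.2  2.5] [-1.91  0.04  0.01] 0.026082836699133916
scene block top z 166 0.05633834820843854
top block top z 180 0.05735051014842703
```

Emit:
step_arm:
  increments:
    - {"tx": -1.6, "ty": -6.9, "tz": 0, "ax": 7.8, "ay": -1.8, "az": 0, "claw": -1}
    - {"tx": 0, "ty": 0, "tz": 0, "ax": 0, "ay": 0, "az": 0, "claw": -1}
    - {"tx": 1.6, "ty": 6.9, "tz": 0, "ax": -7.8, "ay": 1.8, "az": 0, "claw": -1}
    - {"tx": 1.6, "ty": 6.9, "tz": 0, "ax": -7.8, "ay": 1.8, "az": 0, "claw": -1}
    - {"tx": 0, "ty": 0, "tz": 0, "ax": 0, "ay": 0, "az": 0, "claw": -1}
    - {"tx": -1.6, "ty": -6.9, "tz": 2.5, "ax": 7.8, "ay": -1.8, "az": 0, "claw": -1}
    - {"tx": 0, "ty": 0, "tz": 1.3, "ax": 0, "ay": 0, "az": 0, "claw": -1}
    - {"tx": 0, "ty": 0, "tz": 0, "ax": 0, "ay": 0, "az": 0, "claw": -1}

```text
time_s: 31.65
tcp_pos: [0.5922, -0.0625, 0.1022]
eef_rot: [-180.0, -0.2, 167.1]
contact_force: [-1.0, -4.3, 2.0]
gripper_width: 0.026
```

Emit:
step_arm:
  increments:
    - {"tx": -1.8, "ty": -7.8, "tz": 0, "ax": 8.3, "ay": -1.9, "az": 0, "claw": -1}
    - {"tx": 0, "ty": 0, "tz": 0, "ax": 0, "ay": 0, "az": 0, "claw": -1}
    - {"tx": 1.8, "ty": 7.8, "tz": 0, "ax": -8.3, "ay": 1.9, "az": 0, "claw": -1}
    - {"tx": 1.8, "ty": 7.8, "tz": 0, "ax": -8.3, "ay": 1.9, "az": 0, "claw": -1}
    - {"tx": 0, "ty": 0, "tz": 0, "ax": 0, "ay": 0, "az": 0, "claw": -1}
    - {"tx": -1.8, "ty": -7.8, "tz": 2.5, "ax": 8.3, "ay": -1.9, "az": 0, "claw": -1}
    - {"tx": 0, "ty": 0, "tz": 1.3, "ax": 0, "ay": 0, "az": 0, "claw": -1}
    - {"tx": 0, "ty": 0, "tz": 0, "ax": 0, "ay": 0, "az": 0, "claw": -1}

```text
time_s: 32.45
tcp_pos: [0.592, -0.0624, 0.1058]
eef_rot: [-180.0, -0.2, 167.1]
contact_force: [-1.9, -4.5, 0.3]
gripper_width: 0.0256
```

```bash
python3 chk.py
```

```text
32.45 [ 0.592  -0.0624  0.1058] [-1.9 -4.5  0.3] [-1.32  0.65  0.02] 0.025598211597516452
scene block top z 188 0.056078138964100674
top block top z 196 0.05777377747151182
```

Lift so far is 18.7 mm with the block still seated. Wider tilts now.

Emit:
step_arm:
  increments:
    - {"tx": -0.9, "ty": -4.8, "tz": 0, "ax": 4.9, "ay": -1.1, "az": 0, "claw": -1}
    - {"tx": -0.9, "ty": -4.8, "tz": 0, "ax": 4.9, "ay": -1.1, "az": 0, "claw": -1}
    - {"tx": 0, "ty": 0, "tz": 0, "ax": 0, "ay": 0, "az": 0, "claw": -1}
    - {"tx": 1.4, "ty": 6.3, "tz": 0, "ax": -6.5, "ay": 1.5, "az": 0, "claw": -1}
    - {"tx": 1.4, "ty": 6.3, "tz": 0, "ax": -6.5, "ay": 1.5, "az": 0, "claw": -1}
    - {"tx": 1.4, "ty": 6.3, "tz": 0, "ax": -6.5, "ay": 1.5, "az": 0, "claw": -1}
    - {"tx": 0, "ty": 0, "tz": 0, "ax": 0, "ay": 0, "az": 0, "claw": -1}
    - {"tx": -1.1, "ty": -4.8, "tz": 2, "ax": 4.9, "ay": -1.1, "az": 0, "claw": -1}
    - {"tx": -1.1, "ty": -4.8, "tz": 1.8, "ax": 4.9, "ay": -1.1, "az": 0, "claw": -1}
    - {"tx": 0, "ty": 0, "tz": 0, "ax": 0, "ay": 0, "az": 0, "claw": -1}

```text
time_s: 33.55
tcp_pos: [0.5914, -0.0627, 0.1091]
eef_rot: [179.7, -0.4, 167.1]
contact_force: [-3.9, 1.1, 0.8]
gripper_width: 0.0253
```

Emit:
step_arm:
  increments:
    - {"tx": -1, "ty": -5.3, "tz": 0, "ax": 5.3, "ay": -1.2, "az": 0, "claw": -1}
    - {"tx": -1, "ty": -5.3, "tz": 0, "ax": 5.3, "ay": -1.2, "az": 0, "claw": -1}
    - {"tx": 0, "ty": 0, "tz": 0, "ax": 0, "ay": 0, "az": 0, "claw": -1}
    - {"tx": 1.6, "ty": 7.1, "tz": 0, "ax": -7.1, "ay": 1.6, "az": 0, "claw": -1}
    - {"tx": 1.6, "ty": 7.1, "tz": 0, "ax": -7.1, "ay": 1.6, "az": 0, "claw": -1}
    - {"tx": 1.6, "ty": 7.1, "tz": 0, "ax": -7.1, "ay": 1.6, "az": 0, "claw": -1}
    - {"tx": 0, "ty": 0, "tz": 0, "ax": 0, "ay": 0, "az": 0, "claw": -1}
    - {"tx": -1.2, "ty": -5.3, "tz": 2, "ax": 5.3, "ay": -1.2, "az": 0, "claw": -1}
    - {"tx": -1.2, "ty": -5.3, "tz": 1.8, "ax": 5.3, "ay": -1.2, "az": 0, "claw": -1}
    - {"tx": 0, "ty": 0, "tz": 0, "ax": 0, "ay": 0, "az": 0, "claw": -1}

```text
time_s: 34.55
tcp_pos: [0.5919, -0.0627, 0.1127]
eef_rot: [179.8, -0.3, 167.0]
contact_force: [-3.6, 1.7, -2.3]
gripper_width: 0.0258
```

```bash
python3 chk.py
```

```text
34.55 [ 0.5919 -0.0627  0.1127] [-3.6  1.7 -2.3] [0.6  1.23 0.02] 0.02576731473591191
scene block top z 204 0.05565672637393869
top block top z 206 0.05702962723717979
```

Emit:
step_arm:
  increments:
    - {"tx": -1, "ty": -5.5, "tz": 0, "ax": 5.4, "ay": -1.2, "az": 0, "claw": -1}
    - {"tx": -1, "ty": -5.5, "tz": 0, "ax": 5.4, "ay": -1.2, "az": 0, "claw": -1}
    - {"tx": 0, "ty": 0, "tz": 0, "ax": 0, "ay": 0, "az": 0, "claw": -1}
    - {"tx": 1.7, "ty": 7.3, "tz": 0, "ax": -7.2, "ay": 1.6, "az": 0, "claw": -1}
    - {"tx": 1.7, "ty": 7.3, "tz": 0, "ax": -7.2, "ay": 1.6, "az": 0, "claw": -1}
    - {"tx": 1.7, "ty": 7.3, "tz": 0, "ax": -7.2, "ay": 1.6, "az": 0, "claw": -1}
    - {"tx": 0, "ty": 0, "tz": 0, "ax": 0, "ay": 0, "az": 0, "claw": -1}
    - {"tx": -1.2, "ty": -5.5, "tz": 2, "ax": 5.4, "ay": -1.2, "az": 0, "claw": -1}
    - {"tx": -1.2, "ty": -5.5, "tz": 2, "ax": 5.4, "ay": -1.2, "az": 0, "claw": -1}
    - {"tx": 0, "ty": 0, "tz": 0, "ax": 0, "ay": 0, "az": 0, "claw": -1}

```text
time_s: 35.65
tcp_pos: [0.5931, -0.0629, 0.1171]
eef_rot: [179.8, -0.3, 167.1]
contact_force: [-2.4, 1.3, -3.4]
gripper_width: 0.0259
```

```bash
python3 chk.py
```

```text
35.65 [ 0.5931 -0.0629  0.1171] [-2.4  1.3 -3.4] [0.36 1.02 0.  ] 0.025913636960772257
scene block top z 210 0.05600800571194177
top block top z 222 0.05688502359212462
```

Emit:
step_arm:
  increments:
    - {"tx": -1.2, "ty": -5.5, "tz": 0, "ax": 5.4, "ay": -1.2, "az": 0, "claw": -1}
    - {"tx": -1.2, "ty": -5.5, "tz": 0, "ax": 5.4, "ay": -1.2, "az": 0, "claw": -1}
    - {"tx": 1.7, "ty": 7.3, "tz": 0, "ax": -7.2, "ay": 1.6, "az": 0, "claw": -1}
    - {"tx": 1.7, "ty": 7.3, "tz": 0, "ax": -7.2, "ay": 1.6, "az": 0, "claw": -1}
    - {"tx": 1.7, "ty": 7.3, "tz": 0, "ax": -7.2, "ay": 1.6, "az": 0, "claw": -1}
    - {"tx": -1.2, "ty": -5.5, "tz": 2, "ax": 5.4, "ay": -1.2, "az": 0, "claw": -1}
    - {"tx": -1.2, "ty": -5.5, "tz": 2, "ax": 5.4, "ay": -1.2, "az": 0, "claw": -1}
    - {"tx": 0, "ty": 0, "tz": 2, "ax": 0, "ay": 0, "az": 0, "claw": -1}
    - {"tx": 0, "ty": 0, "tz": 4, "ax": 0, "ay": 0, "az": 0, "claw": -1}
    - {"tx": 0, "ty": 0, "tz": 0, "ax": 0, "ay": 0, "az": 0, "claw": -1}

```text
time_s: 36.75
tcp_pos: [0.595, -0.0616, 0.1284]
eef_rot: [179.9, -0.1, 167.2]
contact_force: [0.2, 0.4, 0.6]
gripper_width: 0.026
```

```bash
python3 chk.py
```

```text
36.75 [ 0.595  -0.0616  0.1284] [0.2 0.4 0.6] [-0.04 -0.07 -0.04] 0.02598092085678947
scene block top z 235 0.05609062618308314
top block top z 229 0.05737364554032686
```

Plug 2 is out and the block is still seated. I'll lift it, carry it towards the tray, and check the tray's position before lowering.

Emit:
step_arm:
  increments:
    - {"tx": 0, "ty": 0, "tz": 25, "ax": 0, "ay": 0, "az": 0, "claw": -1}
    - {"tx": 0, "ty": 0, "tz": 35, "ax": 0, "ay": 0, "az": 0, "claw": -1}
    - {"tx": 0, "ty": 0, "tz": 30, "ax": 0, "ay": 0, "az": 0, "claw": -1}
    - {"tx": 0, "ty": 0, "tz": 0, "ax": 0, "ay": 0, "az": 0, "claw": -1}

```text
time_s: 37.25
tcp_pos: [0.5965, -0.0622, 0.2223]
eef_rot: [179.8, 0.2, 167.2]
contact_force: [0.4, 0.3, -1.0]
gripper_width: 0.0257
```

```bash
python3 - <<'E'
from h import *
st=r.get_state();print(st['tcp_pos'],st['eef_rot'],st['gripper_width'])
s=cap('scene');t=cap('top')
a=s['image'][200:330,380:520];b=t['image'][200:310,180:390]
a=cv2.resize(a,None,fx=2.7,fy=2.7,interpolation=cv2.INTER_CUBIC);b=cv2.resize(b,None,fx=2,fy=2,interpolation=cv2.INTER_CUBIC)
o=np.zeros((351,800,3),np.uint8);o[:351,:378]=a[:351,:378];o[:220,378:798]=b;cv2.imwrite('pics/tr2.png',o)
Y=cloud(s)
m=(Y[...,0]>.3)&(Y[...,0]<.67)&(Y[...,1]>.11)&(Y[...,1]<.45)&(Y[...,2]>.035)&(Y[...,2]<.045)
n,l,st,_=cv2.connectedComponentsWithStats(m.astype(np.uint8),connectivity=8);k=1+st[1:,4].argmax();q=Y[l==k]
print('tray scene',cv2.minAreaRect(np.float32(q[:,:2]*1000)),m.sum(),len(q))
m=(Y[...,0]>.38)&(Y[...,0]<.57)&(Y[...,1]>.18)&(Y[...,1]<.33)&(Y[...,2]>.015)&(Y[...,2]<.1)
print('in tray',m.sum(),np.percentile(Y[m],[3,50,97],0).round(3))
E
```

```text
[ 0.59646143 -0.06215137  0.22230763] [1.79824264e+02 1.74690736e-01 1.67222654e+02] 0.0257297135577134
tray scene ((477.039794921875, 257.7540588378906), (227.6415252685547, 181.93939208984375), 8.07442855834961) 500 433
in tray 277 [[0.383 0.184 0.017]
 [0.439 0.254 0.06 ]
 [0.448 0.27  0.081]]
```

View pics/tr2.png

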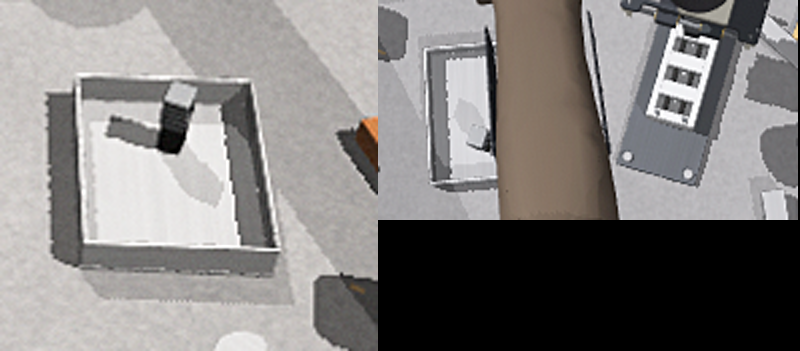

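Plug 1 stands upright in the tray at about (0.44, 0.255). The tray hasn't moved. I'll place plug 2 at (0.53, 0.265).

Emit:
step_arm:
  increments:
    - {"tx": -6.6, "ty": 32.7, "tz": 0, "ax": 0, "ay": 0, "az": 0, "claw": -1}
    - {"tx": -6.6, "ty": 32.7, "tz": 0, "ax": 0, "ay": 0, "az": 0, "claw": -1}
    - {"tx": -6.6, "ty": 32.7, "tz": 0, "ax": 0, "ay": 0, "az": 0, "claw": -1}
    - {"tx": -6.6, "ty": 32.7, "tz": 0, "ax": 0, "ay": 0, "az": 0, "claw": -1}
    - {"tx": -6.6, "ty": 32.7, "tz": 0, "ax": 0, "ay": 0, "az": 0, "claw": -1}
    - {"tx": -6.6, "ty": 32.7, "tz": 0, "ax": 0, "ay": 0, "az": 0, "claw": -1}
    - {"tx": -6.6, "ty": 32.7, "tz": 0, "ax": 0, "ay": 0, "az": 0, "claw": -1}
    - {"tx": -6.6, "ty": 32.7, "tz": 0, "ax": 0, "ay": 0, "az": 0, "claw": -1}
    - {"tx": -6.6, "ty": 32.7, "tz": 0, "ax": 0, "ay": 0, "az": 0, "claw": -1}
    - {"tx": -6.6, "ty": 32.7, "tz": 0, "ax": 0, "ay": 0, "az": 0, "claw": -1}
    - {"tx": 0, "ty": 0, "tz": -40, "ax": 0, "ay": 0, "az": 0, "claw": -1}
    - {"tx": 0, "ty": 0, "tz": 0, "ax": 0, "ay": 0, "az": 0, "claw": -1}

```text
time_s: 38.55
tcp_pos: [0.5243, 0.2634, 0.1717]
eef_rot: [-179.7, -0.6, 167.2]
contact_force: [-0.9, -2.0, -1.2]
gripper_width: 0.0257
```

```bash
python3 - <<'E'
from h import *
st=r.get_state();print(st['tcp_pos'],st['gripper_width'])
s=cap('scene');Y=cloud(s)
m=(Y[...,0]>.3)&(Y[...,0]<.67)&(Y[...,1]>.11)&(Y[...,1]<.45)&(Y[...,2]>.035)&(Y[...,2]<.045)
n,l,st,_=cv2.connectedComponentsWithStats(m.astype(np.uint8),connectivity=8);k=1+st[1:,4].argmax();q=Y[l==k]
print('tray scene',cv2.minAreaRect(np.float32(q[:,:2]*1000)),m.sum(),len(q))
E
```

```text
[0.52434097 0.26337704 0.17166298] 0.02566507476091277
tray scene ((489.55181884765625, 258.89276123046875), (204.74551391601562, 182.41268920898438), 8.622931480407715) 439 333
```

Emit:
step_arm:
  increments:
    - {"tx": 0, "ty": 0, "tz": -40, "ax": 0, "ay": 0, "az": 0, "claw": -1}
    - {"tx": 0, "ty": 0, "tz": -35, "ax": 0, "ay": 0, "az": 0, "claw": -1}
    - {"tx": 0, "ty": 0, "tz": -20, "ax": 0, "ay": 0, "az": 0, "claw": -1}
    - {"tx": 0, "ty": 0, "tz": -8, "ax": 0, "ay": 0, "az": 0, "claw": -1}
    - {"tx": 0, "ty": 0, "tz": 0, "ax": 0, "ay": 0, "az": 0, "claw": -1}
    - {"tx": 0, "ty": 0, "tz": 0, "ax": 0, "ay": 0, "az": 0, "claw": -1}

```text
time_s: 39.2
tcp_pos: [0.5288, 0.2645, 0.0759]
eef_rot: [179.8, -0.2, 167.1]
contact_force: [0.1, 0.2, -0.3]
gripper_width: 0.026
```

Emit:
step_arm:
  increments:
    - {"tx": 0, "ty": 0, "tz": -4, "ax": 0, "ay": 0, "az": 0, "claw": -1}
    - {"tx": 0, "ty": 0, "tz": -3, "ax": 0, "ay": 0, "az": 0, "claw": -1}
    - {"tx": 0, "ty": 0, "tz": 0, "ax": 0, "ay": 0, "az": 0, "claw": -1}

```text
time_s: 39.5
tcp_pos: [0.5305, 0.2645, 0.0728]
eef_rot: [179.8, 0.0, 167.3]
contact_force: [-3.9, -7.3, 32.0]
gripper_width: 0.0261
```

Emit:
step_arm:
  increments:
    - {"tx": 0, "ty": 0, "tz": 0, "ax": 0, "ay": 0, "az": 0, "claw": 0.14}
    - {"tx": 0, "ty": 0, "tz": 0, "ax": 0, "ay": 0, "az": 0, "claw": 0.14}
    - {"tx": 0, "ty": 0, "tz": 0, "ax": 0, "ay": 0, "az": 0, "claw": 0.14}
    - {"tx": 0, "ty": 0, "tz": 0, "ax": 0, "ay": 0, "az": 0, "claw": 0.14}
    - {"tx": 0, "ty": 0, "tz": 30, "ax": 0, "ay": 0, "az": 0, "claw": 0.14}
    - {"tx": 0, "ty": 0, "tz": 45, "ax": 0, "ay": 0, "az": 0, "claw": 0.14}
    - {"tx": 0, "ty": 0, "tz": 45, "ax": 0, "ay": 0, "az": 0, "claw": 0.14}
    - {"tx": 0, "ty": 0, "tz": 45, "ax": 0, "ay": 0, "az": 0, "claw": 0.14}
    - {"tx": 0, "ty": 0, "tz": 30, "ax": 0, "ay": 0, "az": 0, "claw": 0.14}

```text
time_s: 40.4
tcp_pos: [0.5285, 0.2646, 0.2661]
eef_rot: [179.8, -0.1, 167.2]
contact_force: [0.7, -0.0, 0.0]
gripper_width: 0.05
```

Emit:
step_arm:
  increments:
    - {"tx": 0.9, "ty": -44.3, "tz": 0, "ax": 0, "ay": 0, "az": 5.24, "claw": 0.14}
    - {"tx": 0.9, "ty": -44.3, "tz": 0, "ax": 0, "ay": 0, "az": 5.24, "claw": 0.14}
    - {"tx": 0.9, "ty": -44.3, "tz": 0, "ax": 0, "ay": 0, "az": 5.24, "claw": 0.14}
    - {"tx": 0.9, "ty": -44.3, "tz": 0, "ax": 0, "ay": 0, "az": 5.24, "claw": 0.14}
    - {"tx": 0.9, "ty": -44.3, "tz": 0, "ax": 0, "ay": 0, "az": 5.24, "claw": 0.14}
    - {"tx": 0.9, "ty": -44.3, "tz": 0, "ax": 0, "ay": 0, "az": 5.24, "claw": 0.14}
    - {"tx": 0.9, "ty": -44.3, "tz": 0, "ax": 0, "ay": 0, "az": 5.24, "claw": 0.14}
    - {"tx": 0.9, "ty": -44.3, "tz": 0, "ax": 0, "ay": 0, "az": 5.24, "claw": 0.14}
    - {"tx": 0.9, "ty": -44.3, "tz": 0, "ax": 0, "ay": 0, "az": 5.24, "claw": 0.14}
    - {"tx": 0.9, "ty": -44.3, "tz": 0, "ax": 0, "ay": 0, "az": 5.24, "claw": 0.14}
    - {"tx": 0.9, "ty": -44.3, "tz": 0, "ax": 0, "ay": 0, "az": 5.24, "claw": 0.14}
    - {"tx": 0.9, "ty": -44.3, "tz": 0, "ax": 0, "ay": 0, "az": 5.24, "claw": 0.14}

```text
time_s: 41.6
tcp_pos: [0.5385, -0.2691, 0.2623]
eef_rot: [179.9, -0.3, -129.8]
contact_force: [0.9, 1.4, -0.7]
gripper_width: 0.05
```

Emit:
step_arm:
  increments:
    - {"tx": 0, "ty": 0, "tz": -45, "ax": 0, "ay": 0, "az": 0, "claw": 0.14}
    - {"tx": 0, "ty": 0, "tz": -40, "ax": 0, "ay": 0, "az": 0, "claw": 0.14}
    - {"tx": 0, "ty": 0, "tz": 0, "ax": 0, "ay": 0, "az": 0, "claw": 0.14}
    - {"tx": 0, "ty": 0, "tz": 0, "ax": 0, "ay": 0, "az": 0, "claw": 0.14}

```text
time_s: 42.0
tcp_pos: [0.5388, -0.2676, 0.1779]
eef_rot: [179.8, -0.3, -130.0]
contact_force: [0.3, -0.4, 0.9]
gripper_width: 0.0498
```

```bash
python3 - <<'E'
from h import *
st=r.get_state();print(st['tcp_pos'],st['eef_rot'])
s=cap('scene');Y=cloud(s)
m=(Y[...,0]>.34)&(Y[...,0]<.61)&(Y[...,1]>.15)&(Y[...,1]<.37)&(Y[...,2]>.05)&(Y[...,2]<.1)
q=Y[m];
for lo,hi in((.38,.485),(.485,.6)):
    p=q[(q[:,0]>lo)&(q[:,0]<hi)]; print('high things in tray',len(p),p.mean(0).round(3) if len(p) else '')
cv2.imwrite('pics/e1.png',cv2.resize(s['image'][120:320,180:500],(800,500),interpolation=cv2.INTER_CUBIC))
E
```

```text
[ 0.53879153 -0.2675601   0.17789601] [ 179.84001444   -0.33840113 -129.95818291]
high things in tray 171 [0.435 0.256 0.071]
high things in tray 183 [0.535 0.263 0.071]
```

View pics/e1.png

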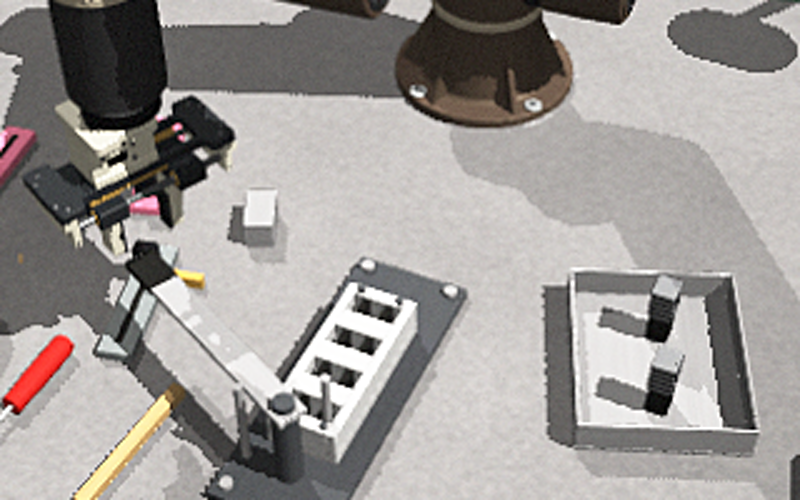

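Both plugs stand in the tray, all ports are empty, and the gripper is over the sleeve of the open keeper. Next I'll swing it home.

```bash
python3 - <<'E'
import numpy as np
p=np.array([.6913,-.0848]);q=np.array([.5388,-.2676])-p
R=lambda a:np.array([[np.cos(a),-np.sin(a)],[np.sin(a),np.cos(a)]])
for i in range(0,75,5):
    a=R(np.radians(-i))@q;b=R(np.radians(-i-5))@q;print(i,((b-a)*1000).round(1),(b+p).round(4))
E
```

```text
0 [-15.4  14. ] [ 0.5234 -0.2536]
5 [-14.1  15.3] [ 0.5094 -0.2383]
10 [-12.7  16.4] [ 0.4967 -0.2219]
15 [-11.2  17.5] [ 0.4855 -0.2044]
20 [-9.6 18.4] [ 0.4758 -0.186 ]
25 [-8.  19.2] [ 0.4678 -0.1669]
30 [-6.3 19.8] [ 0.4615 -0.1471]
35 [-4.6 20.3] [ 0.457  -0.1268]
40 [-2.8 20.6] [ 0.4542 -0.1062]
45 [-1.  20.7] [ 0.4532 -0.0855]
50 [ 0.8 20.8] [ 0.4541 -0.0647]
55 [ 2.7 20.6] [ 0.4567 -0.0441]
60 [ 4.4 20.3] [ 0.4612 -0.0238]
65 [ 6.2 19.8] [ 0.4674 -0.004 ]
70 [ 7.9 19.2] [0.4753 0.0152]
```

Emit:
step_arm:
  increments:
    - {"tx": 0, "ty": 0, "tz": -30, "ax": 0, "ay": 0, "az": 0, "claw": 0.14}
    - {"tx": 0, "ty": 0, "tz": -20, "ax": 0, "ay": 0, "az": 0, "claw": 0.14}
    - {"tx": 0, "ty": 0, "tz": -12, "ax": 0, "ay": 0, "az": 0, "claw": 0.14}
    - {"tx": 0, "ty": 0, "tz": 0, "ax": 0, "ay": 0, "az": 0, "claw": 0.14}

```text
time_s: 42.45
tcp_pos: [0.5391, -0.2671, 0.1159]
eef_rot: [179.9, -0.3, -129.9]
contact_force: [-0.5, 0.2, 0.5]
gripper_width: 0.0503
```

Emit:
step_arm:
  increments:
    - {"tx": -15.4, "ty": 14, "tz": 0, "ax": 0, "ay": 0, "az": -5, "claw": 0.14}
    - {"tx": -14.1, "ty": 15.3, "tz": 0, "ax": 0, "ay": 0, "az": -5, "claw": 0.14}
    - {"tx": -12.7, "ty": 16.4, "tz": 0, "ax": 0, "ay": 0, "az": -5, "claw": 0.14}
    - {"tx": -11.2, "ty": 17.5, "tz": 0, "ax": 0, "ay": 0, "az": -5, "claw": 0.14}
    - {"tx": -9.6, "ty": 18.4, "tz": 0, "ax": 0, "ay": 0, "az": -5, "claw": 0.14}
    - {"tx": -8, "ty": 19.2, "tz": 0, "ax": 0, "ay": 0, "az": -5, "claw": 0.14}
    - {"tx": -6.3, "ty": 19.8, "tz": 0, "ax": 0, "ay": 0, "az": -5, "claw": 0.14}
    - {"tx": -4.6, "ty": 20.3, "tz": 0, "ax": 0, "ay": 0, "az": -5, "claw": 0.14}
    - {"tx": -2.8, "ty": 20.6, "tz": 0, "ax": 0, "ay": 0, "az": -5, "claw": 0.14}
    - {"tx": -1, "ty": 20.7, "tz": 0, "ax": 0, "ay": 0, "az": -5, "claw": 0.14}
    - {"tx": 0.8, "ty": 20.8, "tz": 0, "ax": 0, "ay": 0, "az": -5, "claw": 0.14}
    - {"tx": 0.6, "ty": 4.1, "tz": 0, "ax": 0, "ay": 0, "az": -1, "claw": 0.14}

```text
time_s: 43.65
tcp_pos: [0.4561, -0.0587, 0.1178]
eef_rot: [179.8, -0.0, 174.0]
contact_force: [-0.8, -2.5, 2.2]
gripper_width: 0.0499
```

Emit:
step_arm:
  increments:
    - {"tx": 0.5, "ty": 4.1, "tz": 0, "ax": 0, "ay": 0, "az": -1, "claw": 0.14}
    - {"tx": 0.6, "ty": 4.1, "tz": 0, "ax": 0, "ay": 0, "az": -1, "claw": 0.14}
    - {"tx": 0.6, "ty": 4.1, "tz": 0, "ax": 0, "ay": 0, "az": -1, "claw": 0.14}
    - {"tx": 0.6, "ty": 4.1, "tz": 0, "ax": 0, "ay": 0, "az": -1, "claw": 0.14}
    - {"tx": 0, "ty": 0, "tz": 0, "ax": 0, "ay": 0, "az": 0, "claw": 0.14}
    - {"tx": 0, "ty": 0, "tz": 0, "ax": 0, "ay": 0, "az": 0, "claw": 0.14}

```text
time_s: 44.25
tcp_pos: [0.4565, -0.0439, 0.1154]
eef_rot: [179.9, -0.3, 170.0]
contact_force: [-0.3, 0.4, 0.5]
gripper_width: 0.05
```

Emit:
step_arm:
  increments:
    - {"tx": 0.8, "ty": 4, "tz": 0, "ax": 0, "ay": 0, "az": -1, "claw": 0.14}
    - {"tx": 0.8, "ty": 4, "tz": 0, "ax": 0, "ay": 0, "az": -1, "claw": 0.14}
    - {"tx": 0.8, "ty": 4, "tz": 0, "ax": 0, "ay": 0, "az": -1, "claw": 0.14}
    - {"tx": 0.8, "ty": 3, "tz": 0, "ax": 0, "ay": 0, "az": 0, "claw": 0.14}
    - {"tx": 0, "ty": 0, "tz": 0, "ax": 0, "ay": 0, "az": 0, "claw": 0.14}

```text
time_s: 44.75
tcp_pos: [0.46, -0.0284, 0.1156]
eef_rot: [179.9, -0.3, 167.0]
contact_force: [-1.1, 0.4, -0.2]
gripper_width: 0.05
```

Emit:
step_arm:
  increments:
    - {"tx": 0.4, "ty": 2, "tz": 0, "ax": 0, "ay": 0, "az": 0, "claw": 0.14}
    - {"tx": 0.4, "ty": 2, "tz": 0, "ax": 0, "ay": 0, "az": 0, "claw": 0.14}
    - {"tx": 0, "ty": 0, "tz": 0, "ax": 0, "ay": 0, "az": 0, "claw": 0.14}

```text
time_s: 45.05
tcp_pos: [0.4608, -0.0246, 0.1156]
eef_rot: [179.9, -0.2, 167.0]
contact_force: [-0.0, -0.5, 0.3]
gripper_width: 0.0504
```

Emit:
step_arm:
  increments:
    - {"tx": 0.4, "ty": 1.5, "tz": 0, "ax": 0, "ay": 0, "az": 0, "claw": 0.14}
    - {"tx": 0.4, "ty": 1.5, "tz": 0, "ax": 0, "ay": 0, "az": 0, "claw": 0.14}
    - {"tx": 0, "ty": 0, "tz": 0, "ax": 0, "ay": 0, "az": 0, "claw": 0.14}

```text
time_s: 45.35
tcp_pos: [0.4608, -0.0239, 0.1155]
eef_rot: [-179.9, -0.3, 167.1]
contact_force: [0.9, -14.4, 0.3]
gripper_width: 0.05
```

Emit:
step_arm:
  increments:
    - {"tx": 0.3, "ty": 1.2, "tz": 0, "ax": 0, "ay": 0, "az": 0, "claw": 0.14}
    - {"tx": 0, "ty": 0, "tz": 0, "ax": 0, "ay": 0, "az": 0, "claw": 0.14}

```text
time_s: 45.55
tcp_pos: [0.4608, -0.0237, 0.1155]
eef_rot: [-179.8, -0.3, 167.1]
contact_force: [2.5, -22.1, -1.5]
gripper_width: 0.0501
```

The keeper is at the home stop: 22 N, stalled where home was predicted. Back off, lift and retreat for the final check.

Emit:
step_arm:
  increments:
    - {"tx": -2, "ty": -9, "tz": 0, "ax": 0, "ay": 0, "az": 0, "claw": 0.14}
    - {"tx": 0, "ty": 0, "tz": 0, "ax": 0, "ay": 0, "az": 0, "claw": 0.14}
    - {"tx": 0, "ty": 0, "tz": 30, "ax": 0, "ay": 0, "az": 0, "claw": 0.14}
    - {"tx": 0, "ty": 0, "tz": 45, "ax": 0, "ay": 0, "az": 0, "claw": 0.14}
    - {"tx": 0, "ty": 0, "tz": 45, "ax": 0, "ay": 0, "az": 0, "claw": 0.14}
    - {"tx": 0, "ty": 0, "tz": 45, "ax": 0, "ay": 0, "az": 0, "claw": 0.14}
    - {"tx": -20, "ty": -45, "tz": 20, "ax": 0, "ay": 0, "az": 0, "claw": 0.14}
    - {"tx": -20, "ty": -45, "tz": 0, "ax": 0, "ay": 0, "az": 0, "claw": 0.14}
    - {"tx": -20, "ty": -45, "tz": 0, "ax": 0, "ay": 0, "az": 0, "claw": 0.14}
    - {"tx": -10, "ty": -45, "tz": 0, "ax": 0, "ay": 0, "az": 0, "claw": 0.14}
    - {"tx": -20, "ty": -45, "tz": 0, "ax": 0, "ay": 0, "az": 0, "claw": 0.14}
    - {"tx": -20, "ty": -45, "tz": 0, "ax": 0, "ay": 0, "az": 0, "claw": 0.14}

```text
time_s: 46.75
tcp_pos: [0.3506, -0.2983, 0.3]
eef_rot: [179.9, -0.1, 167.1]
contact_force: [1.1, -1.0, -0.2]
gripper_width: 0.0501
```

Emit:
step_arm:
  increments:
    - {"tx": -20, "ty": -45, "tz": 0, "ax": 0, "ay": 0, "az": 0, "claw": 0.14}
    - {"tx": -20, "ty": -45, "tz": 0, "ax": 0, "ay": 0, "az": 0, "claw": 0.14}
    - {"tx": -20, "ty": -45, "tz": 0, "ax": 0, "ay": 0, "az": 0, "claw": 0.14}
    - {"tx": -20, "ty": -45, "tz": 0, "ax": 0, "ay": 0, "az": 0, "claw": 0.14}
    - {"tx": 0, "ty": 0, "tz": 0, "ax": 0, "ay": 0, "az": 0, "claw": 0.14}

```text
time_s: 47.25
tcp_pos: [0.269, -0.4809, 0.2985]
eef_rot: [179.9, -0.3, 166.7]
contact_force: [-0.7, 0.2, -0.7]
gripper_width: 0.0503
```

```bash
python3 - <<'E'
from h import *
st=r.get_state();print(st['tcp_pos'],st['joints'].round(0))
s=cap('scene','fin_s');t=cap('top','fin_t')
C=np.array([.5694,-.0569]);a=np.radians(-12.9);M=np.array([[np.cos(a),-np.sin(a)],[np.sin(a),np.cos(a)]])
for n,c in(('s',s),('t',t)):
    X=cloud(c).reshape(-1,3);f=(X[:,:2]-C)@M;z=X[:,2]
    m=(z>.108)&(z<.12)&(f[:,0]<.08)&(f[:,0]>-.14)&(abs(f[:,1])<.06);q=f[m];v=q.mean(0)-[.125,0]
    p=np.polyfit(q[:,0],q[:,1],1)
    print(n,'keeper angle',m.sum(),np.arctan2(-v[1],-v[0]),'slope',p)
    near=(abs(X[:,0]-.455)<.04)&(abs(X[:,1]+.31)<.03)&(z>.0515)&(z<.0575);G=X[near];print(n,'grip',len(G),np.percentile(G,[3,50,97],0)[:,0] if len(G) else '')
    h=cv2.cvtColor(c['image'],cv2.COLOR_BGR2HSV).reshape(-1,3);p=(abs(X[:,0]-.455)<.04)&(abs(X[:,1]+.27)<.03)&(cv2.inRange(h,(15,100,60),(35,255,255)).ravel()>0)&(z>.0125)&(z<.018);print(n,'ptr',p.sum(),np.percentile(X[p],[3,50,97],0)[:,0] if p.sum() else '')
    for lo,hi in((.38,.485),(.485,.6)):
        k=(X[:,0]>lo)&(X[:,0]<hi)&(X[:,1]>.18)&(X[:,1]<.34)&(z>.05)&(z<.1);print(n,'plug',k.sum(),X[k].mean(0).round(3) if k.sum() else '')
b=cv2.resize(s['image'][120:345,150:560],(790,434),interpolation=cv2.INTER_CUBIC);cv2.imwrite('pics/fin.png',b)
E
```

```text
[ 0.26898052 -0.48093707  0.29852348] [-40.   7. -10.   0. -73. -63.]
s keeper angle 861 -0.007892227163005278 slope [0.00630043 0.00131188]
s grip 34 [0.44665568 0.45460048 0.46228249]Traceback (most recent call last):
  File "<stdin>", line 11, in <module>
cv2.error: OpenCV(4.12.0) /io/opencv/modules/core/src/arithm.cpp:2051: error: (-209:Sizes of input arguments do not match) The lower boundary is neither an array of the same size and same type as src, nor a scalar in function 'inRange'
```

```bash
python3 - <<'E'
from h import *
s=cv2.imread('pics/fin_s.png');t=cv2.imread('pics/fin_t.png')
o=np.zeros((600,800,3),np.uint8);o[:,:480]=cv2.resize(s[120:345,190:370],(480,600),interpolation=cv2.INTER_CUBIC);o[:300,480:]=cv2.resize(s[180:320,380:530],(320,300));o[300:,480:]=cv2.resize(t[225:300,380:460],(320,300),interpolation=cv2.INTER_CUBIC)
cv2.imwrite('pics/fin.png',o)
c=cap('scene');Y=cloud(c);z=Y[...,2]
for lo,hi in((.38,.485),(.485,.6)):
    k=(Y[...,0]>lo)&(Y[...,0]<hi)&(Y[...,1]>.18)&(Y[...,1]<.34)&(z>.05)&(z<.1);print('plug',k.sum(),Y[k].mean(0).round(3) if k.sum() else '')
E
```

```text
plug 0 
plug 0
```

View pics/fin.png

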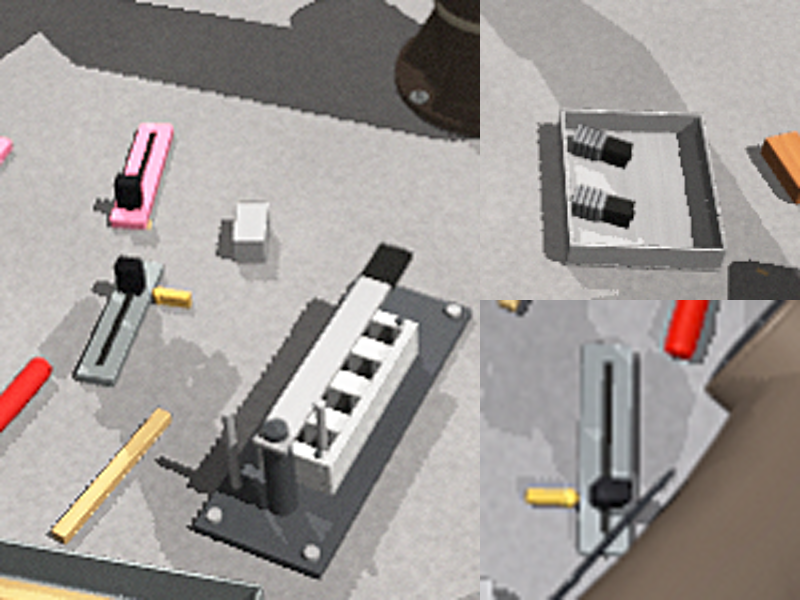

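The keeper lies home over the row and the grip is at the pointer. The tray was nudged, so both plugs now lie on their sides, still inside it. I'll hand the job in.

```bash
python3 -c "
from plant import r
print(r.close_job())"
```

```text
the job is handed in; nothing more can be done
None
```

The job is done and handed in at about 47 s of the 210 s allowed; the close call gives no verdict.

- **Vent:** I slid the grip to the brass pointer, with one small correction. At the last measurement it was about 1–2 mm off along the track, close to the cameras' accuracy, so I can't say it is closer than that.
- **Keeper, open:** It went to the open stop before any plug was touched. It stalled there at about 23 N and measured 1.11 rad.
- **Plugs:** Only plugs 1 and 2 were present. I rocked each one out across the row. The block top stayed at its seated height (56–58 mm) in every check, and the last picture shows all four ports empty.
- **Keeper, home:** It went back to the home stop, stalled there at about 22 N and measured −0.008 rad.
- **Tray:** Both plugs were left standing in the tray. By the last picture both lay on their sides but were still inside it, probably because the tray was knocked, so my final check for upright plugs found none.
- **Other things on the bench:** I saw no sign that I disturbed them, but I did not measure their positions again.

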